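Tip up the gauge plate and put it away in its case

TASK

Put the thin gauge plate away: first open the lid of the tan case until it stands up by itself, then press down the end of the plate that lies over the hollow in the wooden rest, so that its other end tips up. Take the plate by the raised end, lift it clear, lower it into the case (do not drop it in) so that it lies flat and lengthways on both cork bars, and shut the lid fully. Leave the mirror holder and the sight cap where they are.

Things in the scene. Friction and masses are not known exactly. Their poses are not given: they have to be found in the camera images.
- rest: Fixed wooden block 230 (x) x 130 (y) x 45 mm high; origin at the centre of its underside, x along its length. The plate lies in a pocket in its top, x = -93 to +83 mm, 62 mm wide, top faces flush, so its edges cannot be gripped. From x = -93 to -28 mm the pocket is a hollow, floor 8 mm above the table, showing as a dark 13 mm gap beyond the plate's -x end; the +x half is only 4 mm deep.
- rocker (a joint): Stiff brass rocker in the rest, under the plate: its pivot runs along the rest's y axis at x = -10 mm, 37 mm above the table. 0 = level (plate flush), 0.35 rad = stop: the plate's -x end pressed down about 24 mm and its +x end raised about 31 mm. It is a flat pad 50 mm wide under the plate, from x = -68 to +8 mm. About 1.5 N pressed on the plate's end turns it, and it stays where it is left, with the plate on it.
- plate: Loose flat aluminium gauge plate 160 (x) x 56 (y) x 4 mm, 0.1 kg, with thin dark scribed lines; origin at the centre of its underside, x along its length, z up from its scribed face. At the start it lies in the rest with its x axis along the rest's x axis.
- plate_press (a point): Point on the plate's top face, 12 mm from its -x end, on the centre line: the end over the hollow, to be pressed.
- plate_lift (a point): Point on the plate's top face, 12 mm from its +x end, on the centre line: the end that rises; it can be gripped there across its 56 mm width.
- case: Fixed tan case, open-topped box 150 (x) x 210 (y) x 50 mm high, walls and floor 5 mm; origin at the centre of its underside, long side along its y, hinge along the far (+x) rim. Two cork bars lie across its floor along x at y = -50 and +50 mm, 16 mm wide, their tops 15 mm above the table: the plate lying on them has its underside at 15 mm.
- lid (a joint): The case's hinged lid, 8 mm thick: 0 = shut, grows as it opens upward and away (+x of the case), 1.75 rad = fully open. The stiff hinge stays where it is left; at the start it may be slightly ajar. Open, it stands up to about 200 mm above the table, 75 mm from the middle of the case: keep the gripper clear of it.
- lid_hinge (a point): Point on the lid's hinge line, which runs along the case's y axis; its x, y, z axes turn with the lid.
- lid_handle (a point): Centre of the head of the lid's black round knob, 28 mm across, standing on the lid's top face 30 mm from its free (-x) edge. The head spans 22 to 45 mm off the lid's face, the centre is 35 mm off it. From the hinge point it lies 120 mm towards the free edge and 43 mm up, with the lid shut; it moves with the lid.
- mirror_holder: Bystander: silver diagonal-mirror holder, 64 mm foot, about 80 mm high, origin under its centre. Leave alone.
- sight_cap: Bystander: black plastic sight cap, 60 mm across, 34 mm high, origin under its centre. Leave alone.
Mind the look-alikes: they are no part of the job. There is more than one size of the plate; the one meant has the size given above.

How it is judged (in metres and radians):
On the way, in this order (a step that is already met when the one before it is completed fails the run):
1. the lid of the case is open and standing (value of joint lid above 1.25 rad), for 0.2 s.
2. the plate is tipped up on the rocker by pressing its end (value of joint rocker above 0.28 rad and contact force between the fingers and plate above 0.3 N and z of plate_press in the frame of rest below 0.035 m and z of plate_lift in the frame of rest above 0.058 m), for 0.1 s.
3. the plate is held and lifted clear of the rest (height (world z) of each of plate_press, plate_lift above 0.06 m and contact force between the fingers and plate above 1 N), for 0.2 s.
4. the plate is lowered into the case while still held (z of plate in the frame of case below 0.028 m and x of plate in the frame of case between -0.05 and 0.05 m and y of plate in the frame of case between -0.035 and 0.035 m and contact force between the fingers and plate above 1 N), for 0.1 s.
At the end, for the whole second after the job is handed in: The plate lies still and flat (within 3.5 degrees) on both cork bars inside the case, its length along the case's length within 17 degrees (either way round, either face up), and the lid is shut (within 0.06 rad) (value of joint lid below 0.06 rad and z of plate in the frame of case between 0.011 and 0.024 m and angle between the z axis of plate and the z axis of case, either way round below 0.06 rad and angle between the x axis of plate and the y axis of case, either way round below 0.3 rad and x of plate in the frame of case between -0.045 and 0.045 m and y of plate in the frame of case between -0.025 and 0.025 m and linear speed of plate below 0.02 m/s); the robot touches nothing.
It fails at once if the mirror holder is disturbed (distance of mirror_holder from where it was at the start of the episode above 0.025 m).
It fails at once if the sight cap is disturbed (distance of sight_cap from where it was at the start of the episode above 0.025 m).
It also fails if it takes over 72 s, if anything falls off the work surface, if the arm or the gripper's body presses on something with over 40 N, if the wrist force passes 120 N, or if a joint passes its speed limit or range.

ROBOT

A 7-joint arm with a two-finger parallel gripper is mounted at the origin on the work surface. World frame = base frame: x ahead of the robot, y to its left, z up, the work surface at z = 0. Lengths are in mm, angles in rad, forces in N, time in s.
With the tool pointing down it reaches from about 425 to 925 mm from the base axis. Payload 6.8 kg.
Tool frame: the origin (TCP) lies midway between the tips of the shut fingers; the grasp point (between the pads) lies 19 mm behind it (grip_point_offset is the distance from the TCP to the grasp point, in mm); z points along the fingers, x is the direction in which the jaws open and shut, and the axes are right-handed (so a half turn about z gives the same grasp; the last joint's range is limited). The gripper opens to 85 mm and grips with 20 to 120 N. Pads are 22 mm wide; open, the fingers measure 114 mm over their backs; the gripper's body (76 mm by 85 mm) begins 54 mm behind the grasp point. The pads swing forward as they close: fully open they stand 13 mm farther back than shut.
Start: joints at [1.041, 0.477, 0.022, 1.555, -0.011, 1.109, -0.083], TCP at [276.358, -615.852, 210.508] pointing down, gripper open.
Joint ranges: [-2.96, 2.96], [-0.34, 2.1], [-1.41, 1.46], [0.24, 2.44], [-1.37, 4.51], [0.17, 1.92], [-2.96, 2.96]. Speed limits (rad/s): [2.39, 2.39, 3.14, 3.14, 3.14, 3.14, 3.14].

INTERFACE

Orientations are given as [roll, pitch, yaw] about the fixed x, y, z axes, in that order (R = Rz(yaw) Ry(pitch) Rx(roll)).
In Python, from plant import * gives the robot as it stands.
- The arm moves only by the tool drive_tool, never from a script. Its argument "plan" is a list of rows, each an object of numbers: "tx", "ty", "tz": the shift along the tool's x, y, z in cm; "twist": the turn about the tool's z in rad; "claw": the finger opening in cm, from 0 to 8.54. A call has 1 to 5 rows; each row shifts and turns the commanded pose from where the row before left it, along the tool's axes as they then stand; what a row does not reach is not made up. A row lasts 1/10 s, in which the tool goes at most 50 mm and 8.59 degrees, less where a joint would pass 70% of its speed; a pose out of reach is approached as far as the arm can. A call is refused whole if a number of a shift passes 5 or a number of a turn 0.15, either way. A call with a gripper value outside its range is refused whole. The fingers move at their own pace and stop on an object; the grip force is fixed at half the most. Time passes only in rows, so rows that do not move let the fingers close. It gives the time, the measured TCP pose, the force and the opening at its end, in the units of the state.
- state(): the state, without advancing time (a new reading comes with each control period).
- snapshot(name): name is "side" or "top" or "wrist"; returns a dict with "color" (480x640x3 uint8, red, green, blue), "intrinsics" (3x3 intrinsics, pixels), "position" and "orientation" of the camera in the world. Camera axes: x right, y down, z forward; pixel columns grow to the right and rows downward; lengths in mm; the calibration is good to about 2 mm. A picture is of the moment at which its call begins. There is no depth.
- finish_job(): hands the job in, once; it reports no verdict.
The state is a dict: "time": time; "joint_positions": joint angles; "qd": joint speeds; "effort": joint torques, N m; "eef_pos": TCP position; "orientation": TCP orientation; "ft_force": force on the tool from outside, world axes, zero at the start; "ft_torque": the same for the moment, N m; "opening": finger opening in mm.
Only numpy, scipy, OpenCV 4.12 (cv2) and the standard library are available. Lean on these libraries where they do the work, as an engineer would, in place of code of your own. Each camera call takes 0.05 s, during which the arm holds its last target.

## Working session

There is one attempt and no reset: what is moved stays moved. The work goes in short steps, Python scripts to look and compute and a tool call to move; the robot and the scene stay as the last step left them, time stands still between calls to the robot, and variables do not carry over. Pictures are saved under pics/ and viewed, and the job is handed in when it is done.

Besides the shell and the picture viewer there is one more tool, called after "Emit:" as name([rows], argument=value, ...), one row to a line, values as JSON. drive_tool: Moves the arm, as the interface text tells. Its arguments: {"type":"object","properties":{"plan":{"type":"array"}},"required":["plan"]}

```bash
ls; mkdir -p pics; python3 - <<'E'
from plant import *
import cv2
s=state();print({k:s[k] for k in('time','eef_pos','orientation','ft_force','opening')})
for n in('top','side','wrist'):
    d=snapshot(n);cv2.imwrite(f'pics/{n}0.png',d['color'][:,:,::-1]);print(n,d['intrinsics'],d['position'],d['orientation'])
E
```

```text
pics
{'time': 0.0, 'eef_pos': array([ 276.0757386 , -615.27935754,  209.54030703]), 'orientation': array([ 3.14147598e+00,  1.76997589e-03, -1.14898178e+00]), 'ft_force': array([ 0.55120365,  0.13616685, -1.24998314]), 'opening': 85.24048875870572}
top [[587.46157695   0.         308.49563037]
 [  0.         587.46157695 240.95740386]
 [  0.           0.           1.        ]] [ 417.82282781  128.2061622  1208.5201711 ] [-3.04110799 -0.01167939 -1.59396111]
side [[604.1615509    0.         317.67089967]
 [  0.         604.1615509  241.01274023]
 [  0.           0.           1.        ]] [ 484.04937335 1032.93884782 1154.63946741] [-2.42315799  0.01438463 -3.10719839]
wrist [[367.42859675   0.         317.18165445]
 [  0.         367.42859675 243.5717364 ]
 [  0.           0.           1.        ]] [ 338.77342093 -587.57698388  374.45007516] [ 2.86728446e+00  2.19511710e-03 -1.14993656e+00]
```

View pics/top0.png

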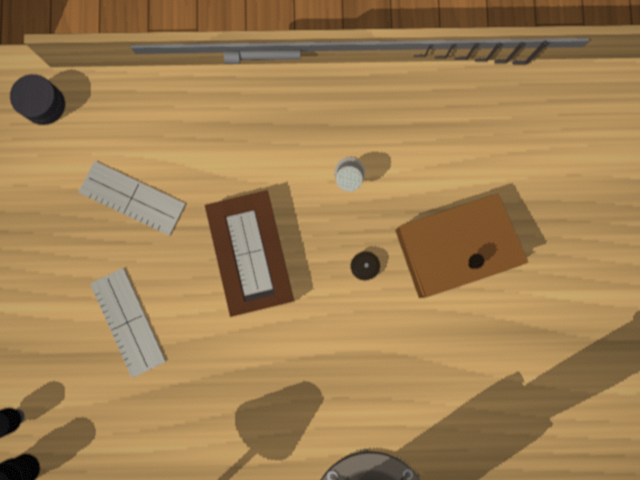

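View pics/side0.png

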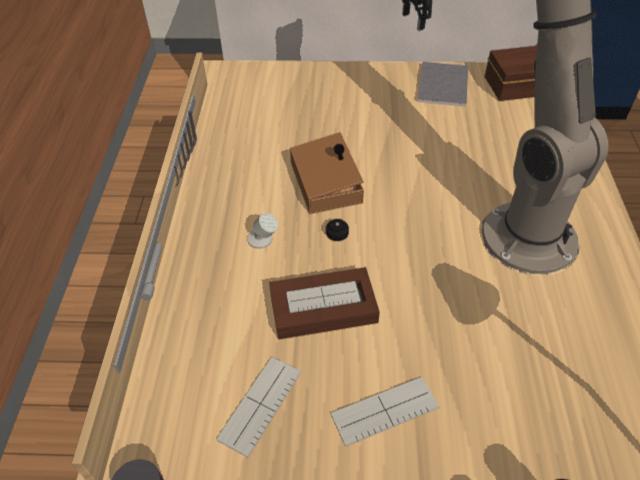

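View pics/wrist0.png

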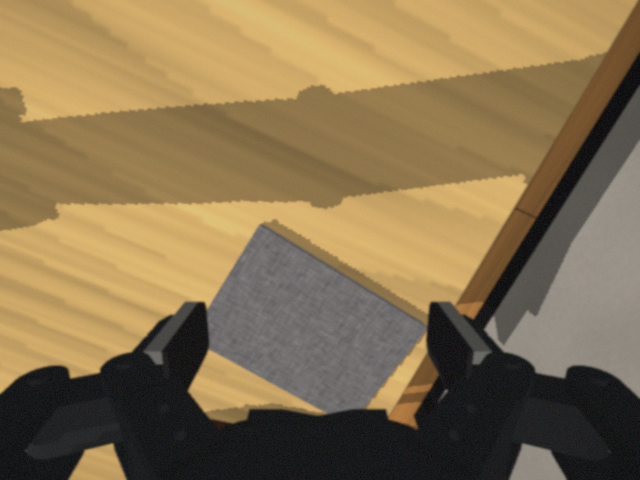

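Top view: the plate sits in the brown rest near (250,253), with the dark gap at its lower end near (258,295). The case is near (462,246) with its knob at (477,262). The sight cap is at (365,265) and the mirror holder at (350,174). Two larger loose plates near (132,197) and (128,322) are look-alikes lying on the table. The plate meant is the one in the rest's pocket. I'll measure it and confirm with a crop.

```bash
cat > h.py <<'E'
from plant import *
import cv2, numpy as np
from scipy.spatial.transform import Rotation as R
def cast(d,uv,z):
    uv=np.atleast_2d(np.array(uv,float)); K=np.array(d['intrinsics'])
    r=np.c_[uv,np.ones(len(uv))]@np.linalg.inv(K).T@R.from_euler('xyz',d['orientation']).as_matrix().T
    p=np.array(d['position']); return p+r*((z-p[2])/r[:,2])[:,None]
def proj(d,P):
    P=np.atleast_2d(P); c=(P-np.array(d['position']))@R.from_euler('xyz',d['orientation']).as_matrix()
    q=c@np.array(d['intrinsics']).T; return q[:,:2]/q[:,2:]
def tri(d1,uv1,d2,uv2):
    a=[]
    for d,uv in((d1,uv1),(d2,uv2)):
        p=np.array(d['position']);q=cast(d,uv,0)[0];r=(q-p)/np.linalg.norm(q-p);a.append((p,r))
    A=np.c_[a[0][1],-a[1][1]];t=np.linalg.lstsq(A,a[1][0]-a[0][0],rcond=None)[0]
    x=a[0][0]+t[0]*a[0][1];y=a[1][0]+t[1]*a[1][1];return (x+y)/2,np.linalg.norm(x-y)
def crop(d,u0,v0,u1,v1,name,k=4):
    cv2.imwrite('pics/'+name,cv2.resize(d['color'][v0:v1,u0:u1,::-1],None,fx=k,fy=k,interpolation=cv2.INTER_CUBIC))
E
python3 - <<'E'
from h import *
import pickle
T=snapshot('top');S=snapshot('side');pickle.dump((T,S),open('d0.pkl','wb'))
crop(T,195,170,305,325,'c_rest.png',4); crop(T,385,180,550,305,'c_case.png',4.5); crop(S,255,120,390,345,'c_side.png',2.6)
hsv=cv2.cvtColor(T['color'],cv2.COLOR_RGB2HSV)
for p in((215,210),(285,295),(430,250),(100,300),(250,240),(477,262),(300,230),(425,285)): print(p,hsv[p[1],p[0]],T['color'][p[1],p[0]])
E
```

```text
(215, 210) [ 10 158  89] [89 53 34]
(285, 295) [ 11 170  84] [84 49 28]
(430, 250) [ 14 166 129] [129  85  45]
(100, 300) [ 25  19 144] [144 142 133]
(250, 240) [ 21  21 167] [167 163 153]
(477, 262) [13 99 31] [31 24 19]
(300, 230) [ 18 123 162] [162 130  84]
(425, 285) [ 15 171 128] [128  84  42]
```

View pics/c_rest.png

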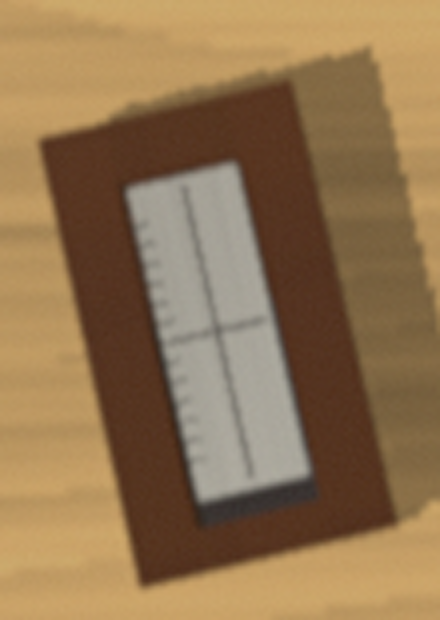

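View pics/c_case.png

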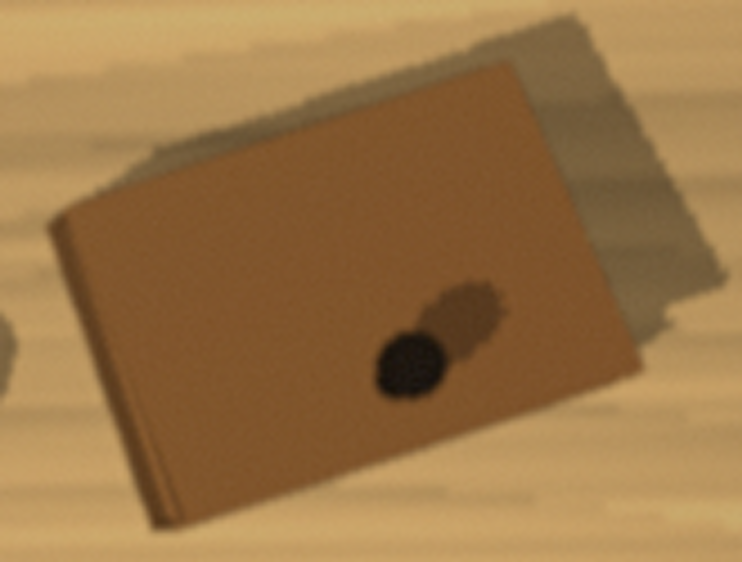

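View pics/c_side.png

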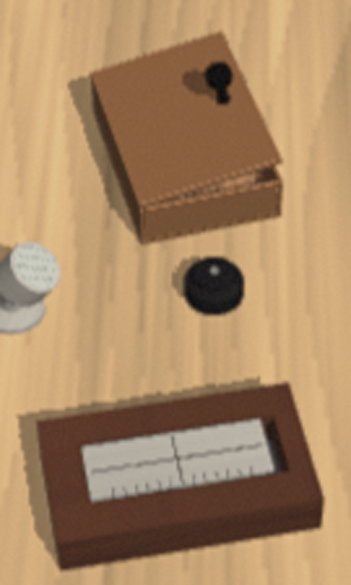

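Rest crop: the plate is flush in the pocket and the dark gap is at the bottom end (towards the robot), so the rest's +x points away from the robot. Case crop: the lid is slightly ajar. Its knob is near the robot-side edge, so the hinge is on the far side, as described.

```bash
python3 - <<'E'
from h import *
import pickle
T,S=pickle.load(open('d0.pkl','rb'))
rc=np.array([(42,142),(291,85),(396,522),(142,585)])/4+[195,170]-0.4
pc=np.array([(125,185),(237,161),(312,475),(200,502)])/4+[195,170]-0.4
for nm,c in(('rest',rc),('plate',pc)):
    P=cast(T,c,45)[:,:2]; print(nm,P.round(1).tolist(),'ctr',P.mean(0).round(1)); 
    v=(P[0]+P[1]-P[2]-P[3])/2; w=(P[0]+P[3]-P[1]-P[2])/2
    print(np.linalg.norm(v),np.linalg.norm(w),np.arctan2(v[1],v[0]),np.arctan2(-w[0],w[1]))
# plate at rest coordinates
# knob
kt=np.array((410,366))/4.5+[385,180]-.4; ks=np.array((218,76))/2.6+[255,120]-.3
K,e=tri(T,kt,S,ks);print('knob',K,e)
# lid corners from both views
lt=np.array([(65,218),(512,62),(640,370),(178,525)])/4.5+[385,180]-.4
ls=np.array([(142,205),(92,75),(222,33),(282,162)])/2.6+[255,120]-.3
for a,b in zip(lt,ls): print('lid',tri(T,a,S,b))
# bottom corners visible in side view: 
bs=np.array([(143,243),(280,215)])/2.6+[255,120]-.3
print('base',cast(S,bs,0))
print('rimtop of case side',cast(S,np.array([(140,208),(281,183)])/2.6+[255,120]-.3,50))
# mask checks
for d,nm in((T,'T'),(S,'S')):
    g=cv2.cvtColor(d['color'],cv2.COLOR_RGB2HSV)
    m=(g[...,2]<50).astype(np.uint8)
    n,l,st,c=cv2.connectedComponentsWithStats(m)
    print(nm,[(c[i].round(1).tolist(),st[i][4]) for i in range(1,n) if 30<st[i][4]<1500])
E
```

```text
rest [[611.4, 316.9], [637.6, 192.1], [418.4, 144.0], [390.5, 269.1]] ctr [514.5 230.5]
225.22579142629064 127.88046072705899 0.2144877946089843 0.2132477781307141
plate [[588.8, 275.7], [599.7, 219.7], [442.4, 184.9], [430.4, 240.2]] ctr [515.3 230.1]
161.70325652511562 56.826349007096844 0.2188862704150208 0.20287604126869496
knob [ 484.86627928 -199.48270034  113.90614548] 2.9450710909576343
lid (array([557.08837684, -67.36042084,  59.49973756]), np.float64(4.116539058204449))
lid (array([ 621.51978777, -269.77625527,   54.06342381]), np.float64(0.8000924978521861))
lid (array([ 482.13767405, -307.56422982,   82.58901328]), np.float64(1.5925107740159954))
lid (array([ 420.75147141, -106.10479   ,   83.81718002]), np.float64(1.8043277780522178))
base [[ 559.82520957  -72.87810716    0.        ]
 [ 420.02862649 -115.7864314     0.        ]]
rimtop of case side [[ 561.60020537  -73.04171683   50.        ]
 [ 421.14890887 -111.41635451   50.        ]]
T [([51.5, 108.6], np.int32(543)), ([365.2, 265.3], np.int32(485)), ([475.8, 260.9], np.int32(163)), ([9.3, 420.3], np.int32(475)), ([19.7, 468.1], np.int32(847))]
S [([418.9, 9.4], np.int32(361)), ([622.8, 6.5], np.int32(339)), ([560.5, 22.5], np.int32(290)), ([497.1, 66.6], np.int32(113)), ([493.7, 80.2], np.int32(286)), ([611.9, 111.8], np.int32(429)), ([538.3, 159.3], np.int32(1112)), ([338.9, 150.4], np.int32(99)), ([519.7, 233.6], np.int32(148)), ([336.7, 229.9], np.int32(353)), ([565.2, 235.1], np.int32(55)), ([360.9, 290.8], np.int32(56))]
```

```bash
cat >> h.py <<'E'
def go(t,yaw=None):
    s=state();p=np.array(s['eef_pos']);y=s['orientation'][2]
    yy=y if yaw is None else yaw
    d=np.array(t)-p
    f=lambda a:np.array([d[0]*np.cos(a)+d[1]*np.sin(a), d[0]*np.sin(a)-d[1]*np.cos(a), -d[2]])/10
    tw=-((yy-y+np.pi)%(2*np.pi)-np.pi)
    print('t',round(s['time'],2),'pos',p.round(1),'ori',np.round(s['orientation'],3),'F',np.round(s['ft_force'],1),'open',round(s['opening'],1),'q',np.round(s['joint_positions'],2))
    print('twist',round(tw,3),'| shift before twist',f(y).round(2),'| after twist',f(yy).round(2))
E
python3 -c "
from h import *
go([485,-199,190],-1.271)"
```

```text
t 0.25 pos [ 276.2 -615.6  210. ] ori [ 3.142e+00  1.000e-03 -1.149e+00] F [ 0.1 -0.4  0.3] open 85.1 q [ 1.04  0.48  0.02  1.56 -0.01  1.11 -0.08]
twist 0.122 | shift before twist [-29.46 -36.1    2.  ] | after twist [-33.64 -32.25   2.  ]
```

Emit:
drive_tool([
  {"twist": 0.122},
  {"tx": -3.36, "ty": -3.22, "tz": 0.2},
  {"tx": -3.36, "ty": -3.22, "tz": 0.2},
  {"tx": -3.36, "ty": -3.22, "tz": 0.2},
  {"tx": -3.36, "ty": -3.22, "tz": 0.2},
])

```text
$.plan[0]: bad value
```

Emit:
drive_tool([
  {"tx": -3.36, "ty": -3.22, "tz": 0.2},
  {"tx": -3.36, "ty": -3.22, "tz": 0.2},
  {"tx": -3.36, "ty": -3.22, "tz": 0.2},
  {"tx": -3.36, "ty": -3.22, "tz": 0.2},
  {"tx": -3.36, "ty": -3.22, "tz": 0.2},
])

```text
$.plan[0]: bad value
```

Emit:
drive_tool([
  {"tx": -3.4, "ty": -3.25, "tz": 0.2},
  {"tx": 0},
])

```text
$.plan[0]: bad value
```

```bash
python3 -c "
from h import *
go([485,-199,97],-1.271)
d=snapshot('wrist');cv2.imwrite('pics/w1.png',d['color'][:,:,::-1]);print(proj(d,[485,-199,113.5]))
d=snapshot('top');crop(d,385,170,550,305,'t1.png',4.5)
"
```

```text
t 0.25 pos [ 276.2 -615.6  210. ] ori [ 3.142e+00  1.000e-03 -1.149e+00] F [ 0.1 -0.4  0.3] open 85.1 q [ 1.04  0.48  0.02  1.56 -0.01  1.11 -0.08]
twist 0.122 | shift before twist [-29.46 -36.1   11.3 ] | after twist [-33.64 -32.25  11.3 ]
[[-309.27594042 -505.0135291 ]]
```

View pics/w1.png

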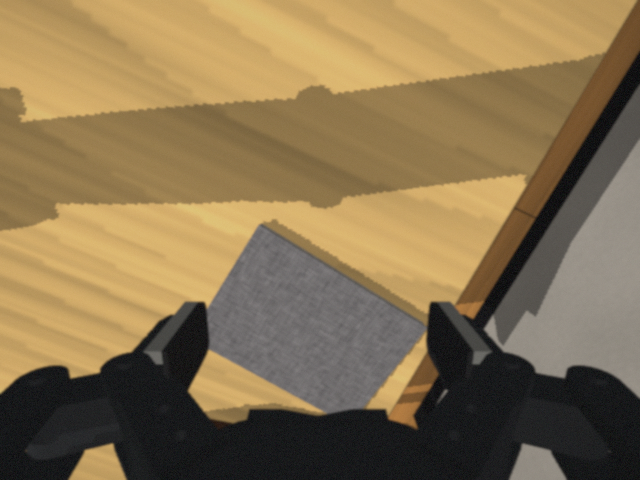

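All keys probably need to be given in each row.

Emit:
drive_tool([
  {"tx": 0, "ty": 0, "tz": 0, "twist": 0.122, "claw": 8.5},
  {"tx": -3.36, "ty": -3.22, "tz": 0.2, "twist": 0, "claw": 8.5},
  {"tx": -3.36, "ty": -3.22, "tz": 0.2, "twist": 0, "claw": 8.5},
  {"tx": -3.36, "ty": -3.22, "tz": 0.2, "twist": 0, "claw": 8.5},
  {"tx": -3.36, "ty": -3.22, "tz": 0.2, "twist": 0, "claw": 8.5},
])

```text
time: 0.85
eef_pos: [360.3, -447.8, 202.5]
orientation: [-3.141, -0.0, -1.271]
ft_force: [1.8, 0.2, 1.1]
opening: 85.0
```

Emit:
drive_tool([
  {"tx": -3.36, "ty": -3.22, "tz": 0.2, "twist": 0, "claw": 8.5},
  {"tx": -3.36, "ty": -3.22, "tz": 0.2, "twist": 0, "claw": 8.5},
  {"tx": -3.36, "ty": -3.22, "tz": 0.2, "twist": 0, "claw": 8.5},
  {"tx": -3.36, "ty": -3.22, "tz": 0.2, "twist": 0, "claw": 8.5},
  {"tx": -3.36, "ty": -3.22, "tz": 0.2, "twist": 0, "claw": 8.5},
])

```text
time: 1.35
eef_pos: [464.6, -239.7, 192.8]
orientation: [-3.141, -0.001, -1.271]
ft_force: [1.3, 0.3, 0.2]
opening: 84.7
```

Emit:
drive_tool([
  {"tx": -3.4, "ty": -3.25, "tz": 0.2, "twist": 0, "claw": 8.5},
  {"tx": 0, "ty": 0, "tz": 0, "twist": 0, "claw": 8.5},
])

```text
time: 1.55
eef_pos: [488.2, -191.8, 190.7]
orientation: [-3.139, 0.002, -1.26]
ft_force: [-0.5, -0.6, 0.5]
opening: 84.8
```

```bash
python3 -c "
from h import *
go([485,-199,97],-1.271)
d=snapshot('wrist');cv2.imwrite('pics/w2.png',d['color'][:,:,::-1]);print(proj(d,[485,-199,113.5]))
"
```

```text
t 1.55 pos [ 488.2 -191.8  190.7] ori [-3.139e+00  2.000e-03 -1.260e+00] F [-0.5 -0.6  0.5] open 84.8 q [ 0.4   0.26 -0.17  1.93  0.05  0.96 -1.05]
twist 0.011 | shift before twist [0.59 0.53 9.37] | after twist [0.59 0.52 9.37]
[[326.16676727 251.84963156]]
```

View pics/w2.png

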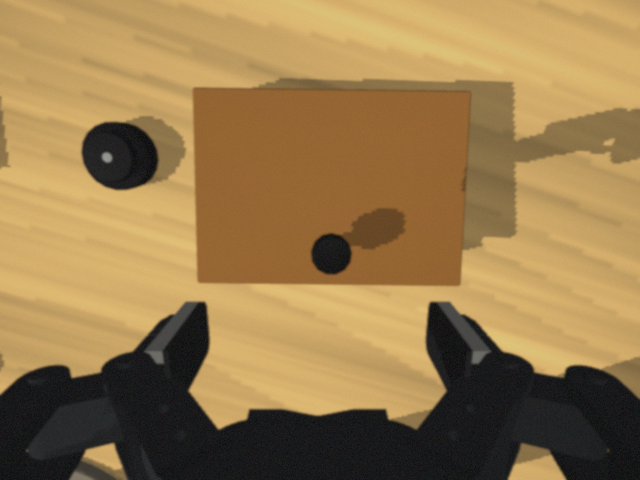

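Wrist view: the knob is at (331,254), within 5 px of the predicted position. The lid edges are square to the jaws, and the sight cap at (120,155) is clear. Descending.

Emit:
drive_tool([
  {"tx": 0.8, "ty": 0.5, "tz": 0, "twist": 0.01, "claw": 7},
  {"tx": 0, "ty": 0, "tz": 3, "twist": 0, "claw": 6},
  {"tx": 0, "ty": 0, "tz": 3, "twist": 0, "claw": 6},
  {"tx": 0, "ty": 0, "tz": 2, "twist": 0, "claw": 6},
  {"tx": 0, "ty": 0, "tz": 1.3, "twist": 0, "claw": 6},
])

```text
time: 2.1
eef_pos: [480.5, -211.0, 95.9]
orientation: [3.139, 0.0, -1.285]
ft_force: [-0.2, 0.2, -0.0]
opening: 60.1
```

Emit:
drive_tool([
  {"tx": 0, "ty": 0, "tz": 0, "twist": 0, "claw": 2},
  {"tx": 0, "ty": 0, "tz": 0, "twist": 0, "claw": 2},
  {"tx": 0, "ty": 0, "tz": 0, "twist": 0, "claw": 2},
  {"tx": 0, "ty": 0, "tz": 0, "twist": 0, "claw": 2},
])

```text
time: 2.5
eef_pos: [483.3, -208.9, 98.6]
orientation: [-3.14, -0.001, -1.281]
ft_force: [-0.6, -0.4, 0.2]
opening: 20.0
```

```bash
python3 -c "
from h import *
go([485,-199,97],-1.271)
d=snapshot('side');crop(d,255,100,405,250,'s3.png',4)
"
```

```text
t 2.5 pos [ 483.3 -208.9   98.6] ori [-3.140e+00 -1.000e-03 -1.281e+00] F [-0.6 -0.4  0.2] open 20.0 q [ 0.41  0.38 -0.14  2.    0.08  0.76 -1.06]
twist -0.01 | shift before twist [-0.9  -0.45  0.16] | after twist [-0.89 -0.46  0.16]
```

View pics/s3.png

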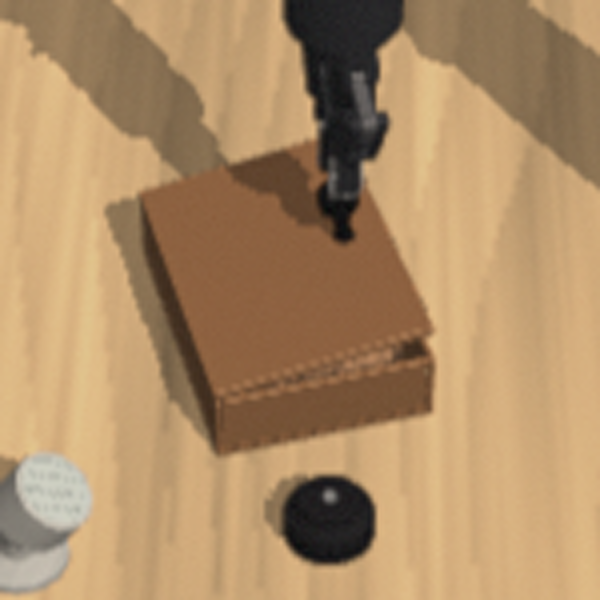

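```bash
python3 -c "
from h import *
go([485,-201,97],-1.271)
d=snapshot('wrist');cv2.imwrite('pics/w3.png',d['color'][:,:,::-1])
d=snapshot('top');crop(d,385,170,550,305,'t3.png',4)
"
```

```text
t 2.55 pos [ 483.2 -208.8   98.5] ori [-3.140e+00 -1.000e-03 -1.281e+00] F [-0.5 -0.2  0.2] open 19.7 q [ 0.41  0.38 -0.14  2.    0.08  0.76 -1.06]
twist -0.01 | shift before twist [-0.7  -0.39  0.15] | after twist [-0.69 -0.4   0.15]
```

View pics/w3.png

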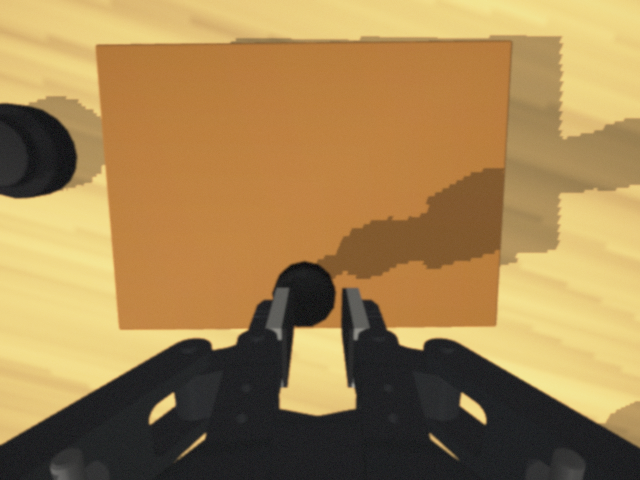

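View pics/t3.png

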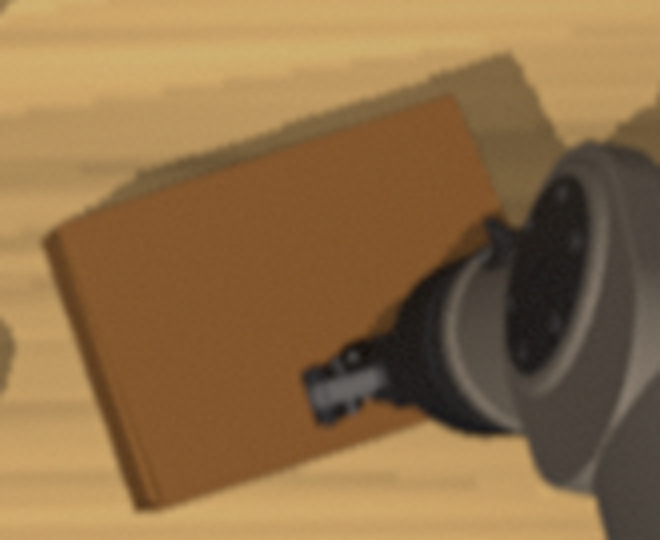

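```bash
python3 -c "
from h import *
d=snapshot('wrist')
p=np.array(state()['eef_pos'])
for dz in(0,10,19,25): print(dz,proj(d,p+[0,0,dz]))
for z in(110,114,120): print(z,cast(d,[(305,293)],z))
"
```

```text
0 [[317.16478039 287.82699985]]
10 [[317.17446346 296.27654499]]
19 [[317.18418041 304.75564524]]
25 [[317.19126865 310.94091579]]
110 [[ 483.70705039 -202.61143908  110.        ]]
114 [[ 485.39970107 -202.25574872  114.        ]]
120 [[ 487.93867709 -201.72221318  120.        ]]
```

```bash
python3 -c "
from h import *
d=snapshot('wrist');crop(d,230,220,410,400,'w4.png',4);print(d['position'],d['orientation'])
d=snapshot('side');crop(d,310,100,380,180,'s4.png',8);print(proj(d,[486,-202,114]),proj(d,state()['eef_pos']))
"
```

```text
[ 548.42028919 -188.93777087  262.89921193] [ 2.86815978e+00 -2.71439963e-04 -1.28192074e+00]
[[338.68220512 148.34031094]] [[339.87309731 151.48642289]]
```

View pics/w4.png

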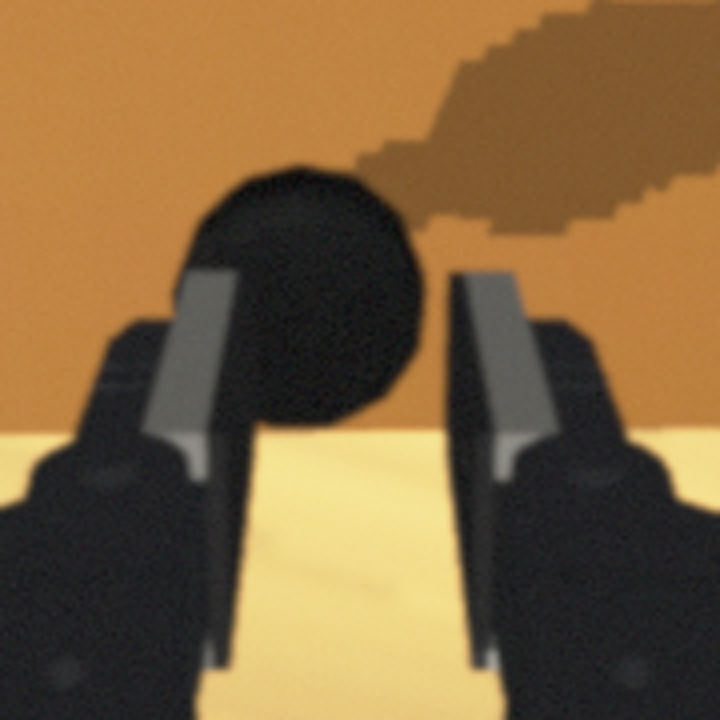

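View pics/s4.png

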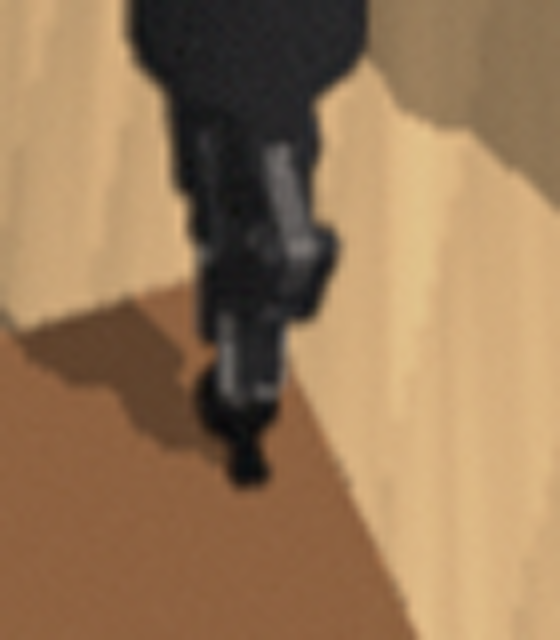

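```bash
python3 -c "
from h import *
import pickle
T,S=pickle.load(open('d0.pkl','rb'))
W=snapshot('wrist')
kt=np.array((410,366))/4.5+[385,180]-.4
ks=np.array((236,395))/8+[310,100]-.4
kw=(304.8,294)
print(kt,ks)
print(tri(T,kt,S,ks),tri(T,kt,W,kw),tri(S,ks,W,kw))
crop(S,310,120,370,180,'s5.png',10)
"
```

```text
[475.71111111 260.93333333] [339.1   148.975]
(array([ 484.13275254, -199.41089337,  113.93383779]), np.float64(1.4807639537394293)) (array([ 483.31341701, -201.62364588,  109.38135725]), np.float64(1.9042896391844084)) (array([ 484.47730746, -202.08118074,  112.09104913]), np.float64(0.9198499170092321))
```

View pics/s5.png

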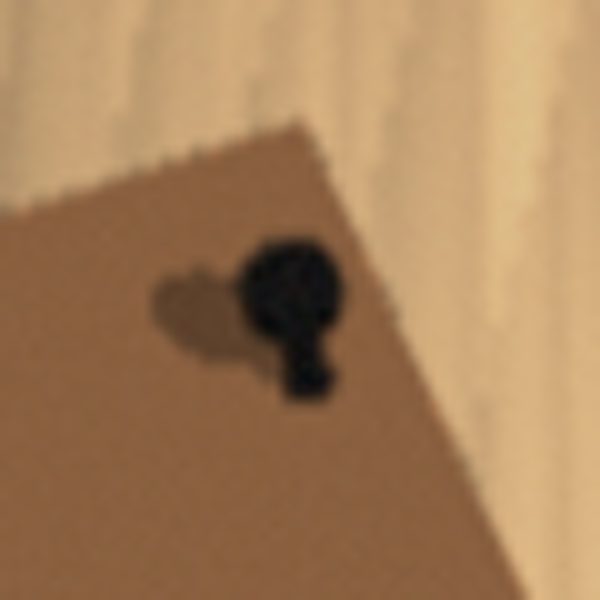

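Three views agree that the knob head is at (484.5, -201.5, 112), so the jaws closed about 7 mm off centre. I'll open, re-centre and close again.

Emit:
drive_tool([
  {"tx": 0, "ty": 0, "tz": 0, "twist": 0, "claw": 6},
  {"tx": 0, "ty": 0, "tz": 0, "twist": 0, "claw": 6},
  {"tx": -0.7, "ty": -0.4, "tz": 0.5, "twist": -0.01, "claw": 6},
  {"tx": 0, "ty": 0, "tz": 0, "twist": 0, "claw": 6},
  {"tx": 0, "ty": 0, "tz": 0, "twist": 0, "claw": 1},
])

```text
time: 3.35
eef_pos: [484.3, -199.9, 92.2]
orientation: [3.141, 0.001, -1.27]
ft_force: [-1.6, 0.3, -0.6]
opening: 46.8
```

Emit:
drive_tool([
  {"tx": 0, "ty": 0, "tz": 0, "twist": 0, "claw": 1},
  {"tx": 0, "ty": 0, "tz": 0, "twist": 0, "claw": 1},
  {"tx": 0, "ty": 0, "tz": 0, "twist": 0, "claw": 1},
  {"tx": 0, "ty": 0, "tz": 0, "twist": 0, "claw": 1},
])

```text
time: 3.75
eef_pos: [484.8, -202.1, 92.9]
orientation: [-3.141, -0.002, -1.272]
ft_force: [1.2, -4.9, 0.6]
opening: 22.5
```

```bash
python3 -c "
from h import *
go([484.5,-201.5,93],-1.271)
d=snapshot('wrist');crop(d,210,200,430,400,'w5.png',3)
"
```

```text
t 3.75 pos [ 484.8 -202.1   92.9] ori [-3.141e+00 -2.000e-03 -1.272e+00] F [ 1.2 -4.9  0.6] open 22.5 q [ 0.4   0.39 -0.15  2.01  0.08  0.75 -1.07]
twist -0.001 | shift before twist [-0.07  0.01 -0.01] | after twist [-0.07  0.01 -0.01]
```

View pics/w5.png

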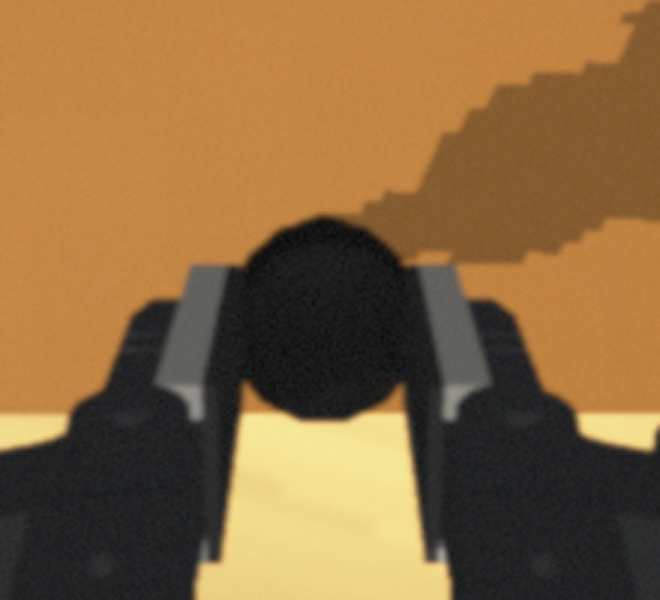

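Gripping now: the opening stopped at 22.5 mm with the knob centred between the pads. Next I compute the arc.

```bash
python3 -c "
import numpy as np
th=np.r_[0.165,np.arange(.25,1.66,.1)]
x=-120*np.cos(th)+43*np.sin(th);z=120*np.sin(th)+43*np.cos(th)
for a,b,c in zip(th[1:],-np.diff(x)/10,-np.diff(z)/10): print(round(a,2),round(b,2),round(c,2))
"
```

```text
0.25 -0.57 -0.92
0.35 -0.77 -1.02
0.45 -0.86 -0.94
0.55 -0.95 -0.85
0.65 -1.03 -0.75
0.75 -1.1 -0.64
0.85 -1.16 -0.53
0.95 -1.21 -0.41
1.05 -1.24 -0.29
1.15 -1.26 -0.16
1.25 -1.27 -0.03
1.35 -1.27 0.09
1.45 -1.26 0.22
1.55 -1.23 0.34
1.65 -1.19 0.46
```

Emit:
drive_tool([
  {"tx": 0, "ty": -0.57, "tz": -0.92, "twist": 0, "claw": 1},
  {"tx": 0, "ty": -0.77, "tz": -1.02, "twist": 0, "claw": 1},
  {"tx": 0, "ty": -0.86, "tz": -0.94, "twist": 0, "claw": 1},
  {"tx": 0, "ty": -0.95, "tz": -0.85, "twist": 0, "claw": 1},
  {"tx": 0, "ty": -1.03, "tz": -0.75, "twist": 0, "claw": 1},
])

```text
time: 4.3
eef_pos: [523.3, -190.2, 137.5]
orientation: [3.139, -0.001, -1.273]
ft_force: [-1.3, -5.9, -1.8]
opening: 21.8
```

```bash
python3 -c "
from h import *
go([485,-201.5,93],-1.271)
d=snapshot('side');crop(d,255,50,405,230,'s6.png',3)
"
```

```text
t 4.3 pos [ 523.3 -190.2  137.5] ori [ 3.139e+00 -1.000e-03 -1.273e+00] F [-1.3 -5.9 -1.8] open 21.8 q [ 0.36  0.37 -0.15  1.9   0.08  0.87 -1.11]
twist -0.002 | shift before twist [-0.04  4.    4.45] | after twist [-0.05  4.    4.45]
```

View pics/s6.png

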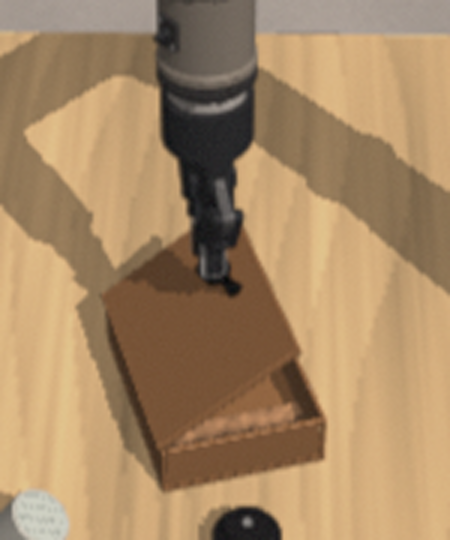

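Side view: the lid has followed to about 0.6 rad, and its free edge is near crop (300,350). Continuing along the arc.

Emit:
drive_tool([
  {"tx": 0, "ty": -1.1, "tz": -0.64, "twist": 0, "claw": 1},
  {"tx": 0, "ty": -1.16, "tz": -0.53, "twist": 0, "claw": 1},
  {"tx": 0, "ty": -1.21, "tz": -0.41, "twist": 0, "claw": 1},
  {"tx": 0, "ty": -1.24, "tz": -0.29, "twist": 0, "claw": 1},
  {"tx": 0, "ty": -1.26, "tz": -0.16, "twist": 0, "claw": 1},
])

```text
time: 4.85
eef_pos: [582.3, -172.2, 160.6]
orientation: [-3.14, -0.003, -1.273]
ft_force: [-3.3, -3.1, 17.2]
opening: 21.4
```

Emit:
drive_tool([
  {"tx": 0, "ty": -1.27, "tz": -0.03, "twist": 0, "claw": 1},
  {"tx": 0, "ty": -1.27, "tz": 0.09, "twist": 0, "claw": 1},
  {"tx": 0, "ty": -1.26, "tz": 0.22, "twist": 0, "claw": 1},
  {"tx": 0, "ty": -1.23, "tz": 0.34, "twist": 0, "claw": 1},
  {"tx": 0, "ty": 0, "tz": 0, "twist": 0, "claw": 1},
])

```text
time: 5.35
eef_pos: [635.9, -155.6, 155.9]
orientation: [-3.13, -0.005, -1.27]
ft_force: [5.3, -1.9, 16.6]
opening: 21.0
```

```bash
python3 -c "
from h import *
go([485,-201.5,93],-1.271)
d=snapshot('side');crop(d,235,20,405,230,'s7.png',2.8)
d=snapshot('wrist');cv2.imwrite('pics/w7.png',d['color'][:,:,::-1])
"
```

```text
t 5.35 pos [ 635.9 -155.6  155.9] ori [-3.13  -0.005 -1.27 ] F [ 5.3 -1.9 16.6] open 21.0 q [ 0.26  0.49 -0.16  1.66  0.09  0.98 -1.2 ]
twist 0.001 | shift before twist [-0.09 15.77  6.29] | after twist [-0.07 15.77  6.29]
```

View pics/s7.png

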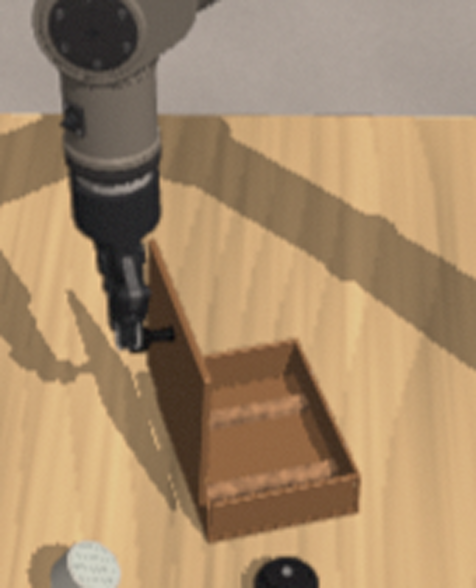

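View pics/w7.png

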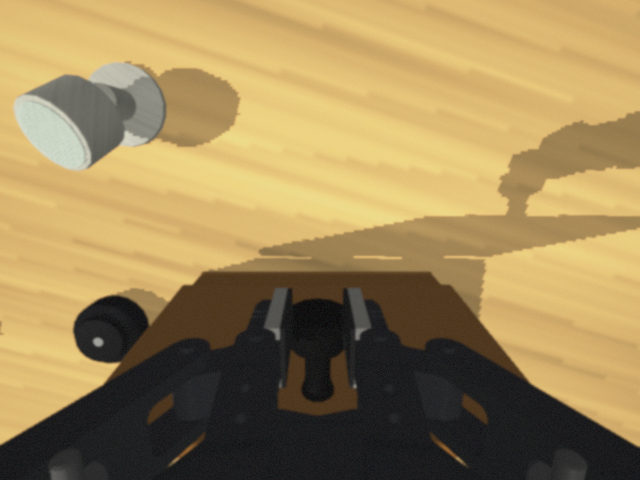

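Side view: the lid stands at about 1.55 rad and both cork bars are visible. Releasing, rising, then going to the rest.

Emit:
drive_tool([
  {"tx": 0, "ty": 0, "tz": 0, "twist": 0, "claw": 5.5},
  {"tx": 0, "ty": 0, "tz": 0, "twist": 0, "claw": 5.5},
  {"tx": 0, "ty": 0, "tz": 0, "twist": 0, "claw": 5.5},
  {"tx": 0, "ty": 0, "tz": -1, "twist": 0, "claw": 5.5},
  {"tx": 0, "ty": 0, "tz": -3, "twist": 0, "claw": 5.5},
])

```text
time: 5.95
eef_pos: [626.8, -155.1, 188.7]
orientation: [3.135, 0.004, -1.271]
ft_force: [0.9, -0.2, -0.2]
opening: 54.8
```

Emit:
drive_tool([
  {"tx": 0, "ty": 0, "tz": -4, "twist": 0, "claw": 5.5},
  {"tx": 0, "ty": 0, "tz": -4, "twist": 0, "claw": 4},
  {"tx": 0, "ty": 0, "tz": -1, "twist": 0.086, "claw": 0},
  {"tx": 0, "ty": 0, "tz": 0, "twist": 0, "claw": 0},
])

```text
time: 6.35
eef_pos: [630.5, -155.7, 284.4]
orientation: [-3.137, -0.002, -1.358]
ft_force: [0.6, -0.1, -0.6]
opening: 11.8
```

```bash
python3 -c "
from h import *
go([448.2,215.9,200],-1.357)
d=snapshot('side');cv2.imwrite('pics/s8.png',d['color'][:,:,::-1])
"
```

```text
t 6.35 pos [ 630.5 -155.7  284.4] ori [-3.137e+00 -2.000e-03 -1.358e+00] F [ 0.6 -0.1 -0.6] open 11.8 q [ 0.25  0.38 -0.14  1.53  0.06  1.23 -1.26]
twist -0.001 | shift before twist [-40.18   9.97   8.44] | after twist [-40.19   9.93   8.44]
```

View pics/s8.png

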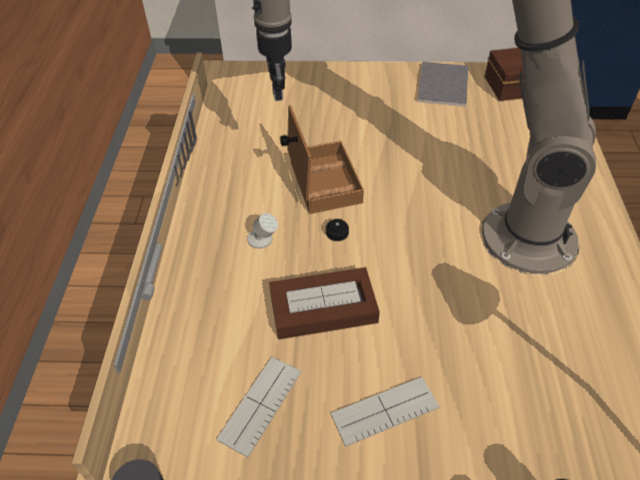

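Emit:
drive_tool([
  {"tx": -4, "ty": 1, "tz": 0, "twist": 0, "claw": 0},
  {"tx": -4, "ty": 1, "tz": 0, "twist": 0, "claw": 0},
  {"tx": -4, "ty": 1, "tz": 0, "twist": 0, "claw": 0},
  {"tx": -4, "ty": 1, "tz": 0, "twist": 0, "claw": 0},
  {"tx": -4, "ty": 1, "tz": 0, "twist": 0, "claw": 0},
])

```text
time: 6.9
eef_pos: [535.9, 30.3, 279.6]
orientation: [3.138, 0.0, -1.355]
ft_force: [1.1, -0.1, 0.3]
opening: -0.3
```

Emit:
drive_tool([
  {"tx": -4, "ty": 1, "tz": 1.5, "twist": 0, "claw": 0},
  {"tx": -4, "ty": 1, "tz": 1.5, "twist": 0, "claw": 0},
  {"tx": -4, "ty": 1, "tz": 1.5, "twist": 0, "claw": 0},
  {"tx": -4, "ty": 1, "tz": 1.5, "twist": 0, "claw": 0},
  {"tx": -4.2, "ty": 1, "tz": 1.5, "twist": 0, "claw": 0},
])

```text
time: 7.4
eef_pos: [444.3, 216.2, 204.4]
orientation: [3.139, -0.001, -1.355]
ft_force: [1.8, 0.0, -0.3]
opening: -0.0
```

Emit:
drive_tool([
  {"tx": 0, "ty": 0, "tz": 1, "twist": 0, "claw": 0},
  {"tx": 0, "ty": 0, "tz": 0, "twist": 0, "claw": 0},
  {"tx": 0, "ty": 0, "tz": 0, "twist": 0, "claw": 0},
  {"tx": 0, "ty": 0, "tz": 0, "twist": 0, "claw": 0},
])

```text
time: 7.8
eef_pos: [447.1, 214.6, 196.5]
orientation: [-3.142, -0.0, -1.359]
ft_force: [0.1, 0.6, 0.8]
opening: 0.2
```

```bash
python3 -c "
from h import *
go([448.2,215.9,55],-1.357)
d=snapshot('wrist');cv2.imwrite('pics/w9.png',d['color'][:,:,::-1]);print(proj(d,[[448.2,215.9,45]]))
r=np.array([514.7,230.3]);c,s=np.cos(.214),np.sin(.214)
P=[[r[0]+x*c-y*s,r[1]+x*s+y*c,45] for x,y in((-80,28),(-80,-28),(80,-28),(80,28))];print(proj(d,P).round(0))
"
```

```text
t 7.8 pos [447.1 214.6 196.5] ori [-3.142 -0.    -1.359] F [0.1 0.6 0.8] open 0.2 q [-0.23  0.22 -0.39  1.97  0.1   0.97 -2.03]
twist -0.002 | shift before twist [-0.1  -0.13 14.15] | after twist [-0.1  -0.13 14.15]
[[316.12657981 219.6774049 ]]
[[285. 233.]
 [348. 233.]
 [352.  31.]
 [279.  31.]]
```

View pics/w9.png

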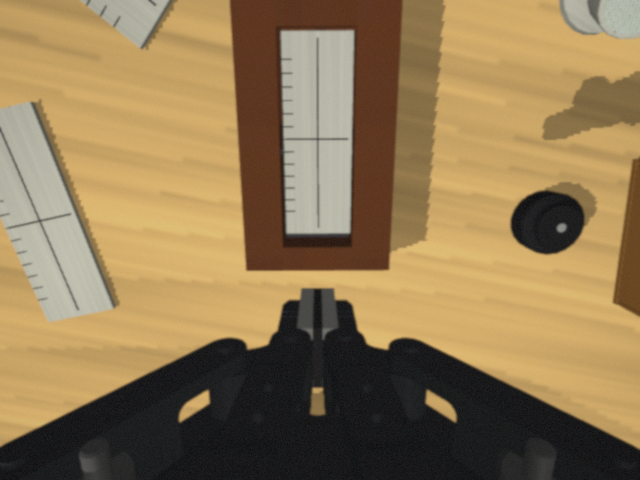

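The predicted plate outline matches the picture: its end is at row 234, columns 283–350, with the dark gap just below. The press target is the plate end over the hollow. The larger loose plate at (40,220) is a look-alike. Descending to press.

Emit:
drive_tool([
  {"tx": -0.1, "ty": -0.1, "tz": 4, "twist": 0, "claw": 0},
  {"tx": 0, "ty": 0, "tz": 4, "twist": 0, "claw": 0},
  {"tx": 0, "ty": 0, "tz": 4, "twist": 0, "claw": 0},
  {"tx": 0, "ty": 0, "tz": 2, "twist": 0, "claw": 0},
  {"tx": 0, "ty": 0, "tz": 0.5, "twist": 0, "claw": 0},
])

```text
time: 8.35
eef_pos: [446.2, 215.5, 49.5]
orientation: [3.138, -0.001, -1.358]
ft_force: [-0.2, -0.8, -0.0]
opening: 0.2
```

Emit:
drive_tool([
  {"tx": 0, "ty": 0, "tz": 0.5, "twist": 0, "claw": 0},
  {"tx": 0, "ty": 0, "tz": 0.5, "twist": 0, "claw": 0},
  {"tx": 0, "ty": 0, "tz": 0.5, "twist": 0, "claw": 0},
  {"tx": 0, "ty": 0, "tz": 0.3, "twist": 0, "claw": 0},
])

```text
time: 8.75
eef_pos: [447.7, 217.3, 33.8]
orientation: [-3.14, 0.0, -1.357]
ft_force: [0.9, 0.2, -0.3]
opening: 0.1
```

Emit:
drive_tool([
  {"tx": 0, "ty": 0, "tz": 0.3, "twist": 0, "claw": 0},
  {"tx": 0, "ty": 0, "tz": 0.3, "twist": 0, "claw": 0},
  {"tx": 0, "ty": 0, "tz": 0, "twist": 0, "claw": 0},
])

```text
time: 9.05
eef_pos: [447.0, 217.0, 27.1]
orientation: [3.141, -0.0, -1.357]
ft_force: [-0.0, -0.1, 0.6]
opening: -0.2
```

```bash
python3 -c "
from h import *
go([448.2,215.9,25],-1.357)
d=snapshot('side');crop(d,250,190,400,350,'s10.png',4)
d=snapshot('wrist');cv2.imwrite('pics/w10.png',d['color'][:,:,::-1])
"
```

```text
t 9.05 pos [447.  217.   27.1] ori [ 3.141 -0.    -1.357] F [-0.  -0.1  0.6] open -0.2 q [-0.31  0.48 -0.32  2.1   0.26  0.6  -2.17]
twist -0.0 | shift before twist [ 0.13 -0.1   0.21] | after twist [ 0.13 -0.1   0.21]
```

View pics/s10.png

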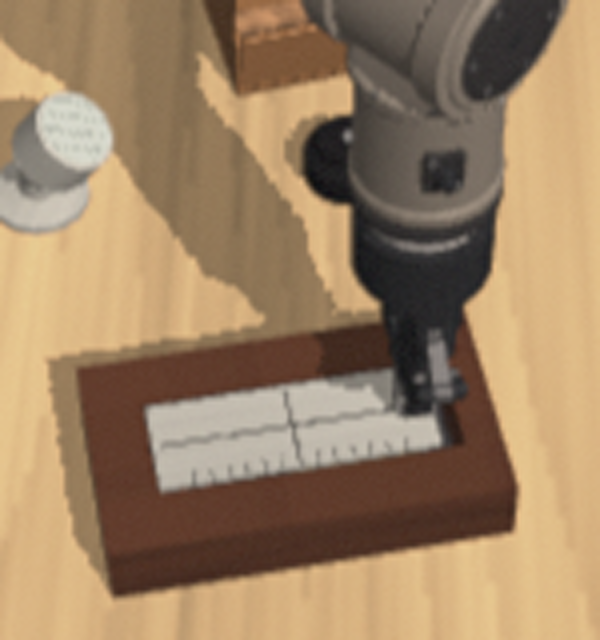

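View pics/w10.png

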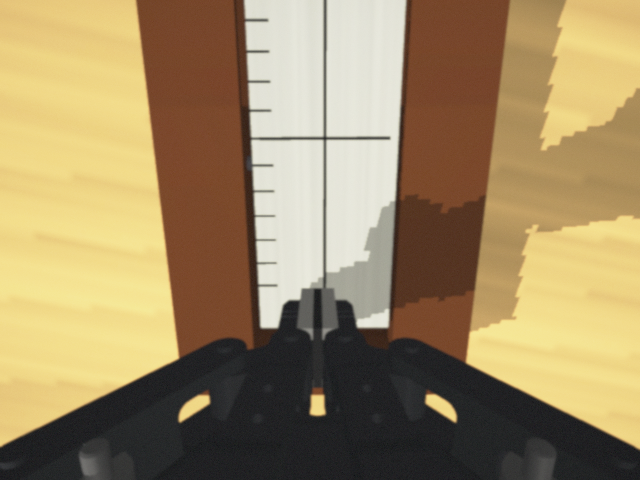

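```bash
python3 -c "
from h import *
d=snapshot('side');p=np.array(state()['eef_pos']);print(p)
for dz in(0,10,20): print(dz,proj(d,p+[0,0,dz]))
print(proj(d,[[448.2,215.9,45]]))
crop(d,320,240,390,310,'s11.png',9)
w=snapshot('wrist');print(w['position'])
for dz in(0,10,20): print(dz,proj(w,p+[0,0,dz]))
"
```

```text
[447.21168675 217.21215391  27.49955884]
0 [[353.07396648 297.08625478]]
10 [[353.20448705 294.50331678]]
20 [[353.33644354 291.89196272]]
[[352.8647864  292.07139493]]
[514.16656775 231.66788235 192.32444931]
0 [[317.27938571 287.77066296]]
10 [[317.27661546 296.24508207]]
20 [[317.27350756 305.75241102]]
```

View pics/s11.png

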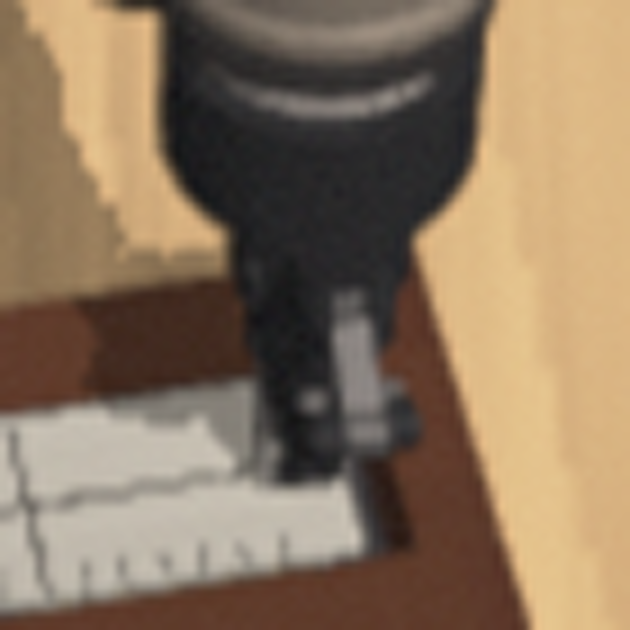

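```bash
python3 -c "
from h import *
w=snapshot('wrist');sd=snapshot('side');tp=snapshot('top')
r=np.array([514.7,230.3]);c,s=np.cos(.214),np.sin(.214)
for th in(0,.1,.2,.35):
  P=[]
  for x,y in((-80,28),(-80,-28),(0,28),(0,0),(0,-28),(80,-28),(80,28)):
    a=x+10;X=-10+a*np.cos(th)-8*np.sin(th);Z=37+a*np.sin(th)+8*np.cos(th)
    P.append([r[0]+X*c-y*s,r[1]+X*s+y*c,Z])
  print(th,'W',proj(w,P).round(0).tolist(),'S',proj(sd,P).round(1)[-2:].tolist(), 'T',proj(tp,P).round(1)[-2:].tolist())
crop(sd,265,260,385,345,'s12.png',6);crop(w,220,100,420,360,'w12.png',2.3)
"
```

```text
0 W [[258.0, 327.0], [384.0, 327.0], [249.0, 140.0], [321.0, 140.0], [394.0, 140.0], [407.0, -115.0], [236.0, -114.0]] S [[286.5, 292.2], [290.2, 312.3]] T [[253.7, 210.3], [226.4, 216.8]]
0.1 W [[260.0, 320.0], [381.0, 320.0], [248.0, 142.0], [321.0, 142.0], [394.0, 142.0], [414.0, -129.0], [230.0, -129.0]] S [[286.9, 289.8], [290.6, 309.9]] T [[253.5, 210.2], [225.9, 216.7]]
0.2 W [[262.0, 313.0], [379.0, 313.0], [248.0, 145.0], [321.0, 145.0], [394.0, 144.0], [421.0, -142.0], [223.0, -141.0]] S [[287.6, 287.3], [291.3, 307.5]] T [[253.4, 210.6], [225.6, 217.1]]
0.35 W [[265.0, 300.0], [375.0, 300.0], [248.0, 149.0], [321.0, 149.0], [395.0, 149.0], [433.0, -155.0], [212.0, -155.0]] S [[289.4, 283.6], [293.3, 303.8]] T [[253.4, 212.0], [225.3, 218.6]]
```

View pics/s12.png

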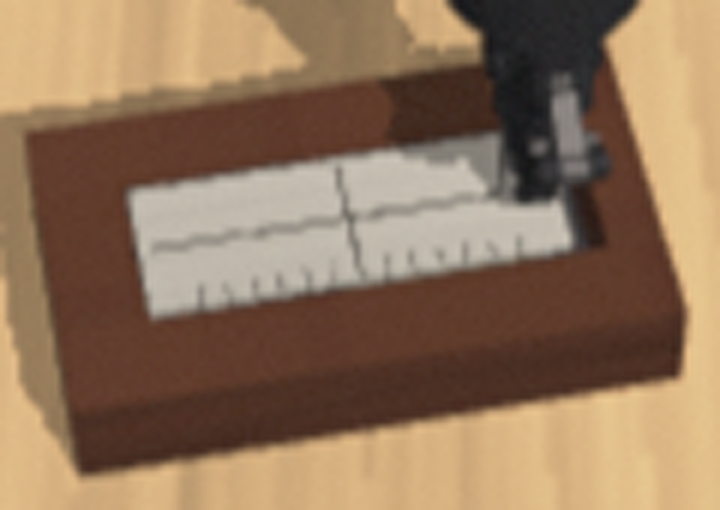

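View pics/w12.png

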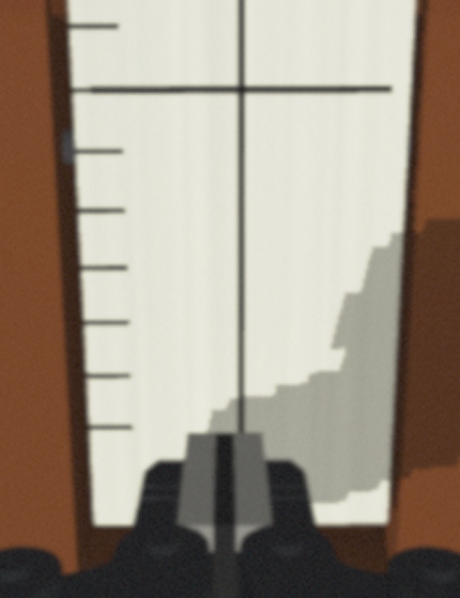

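No tilt yet: the plate's +x edge is still at side pixel (286.5,292). The side view puts the true fingertip about 15–18 mm above the reported TCP, which also explains the high grip on the knob. I'll continue down slowly and watch force and plate.

Emit:
drive_tool([
  {"tx": 0, "ty": 0, "tz": 0.3, "twist": 0, "claw": 0},
  {"tx": 0, "ty": 0, "tz": 0.3, "twist": 0, "claw": 0},
  {"tx": 0, "ty": 0, "tz": 0.3, "twist": 0, "claw": 0},
])

```text
time: 9.7
eef_pos: [446.9, 217.1, 18.1]
orientation: [3.141, -0.0, -1.357]
ft_force: [-1.0, -0.8, 2.0]
opening: 0.0
```

```bash
python3 -c "
from h import *
go([448.2,215.9,25],-1.357)
d=snapshot('side');crop(d,265,260,385,345,'s13.png',6)
"
```

```text
t 9.7 pos [446.9 217.1  18.1] ori [ 3.141 -0.    -1.357] F [-1.  -0.8  2. ] open 0.0 q [-0.32  0.49 -0.32  2.1   0.27  0.58 -2.18]
twist 0.0 | shift before twist [ 0.14 -0.1  -0.69] | after twist [ 0.14 -0.1  -0.69]
```

View pics/s13.png

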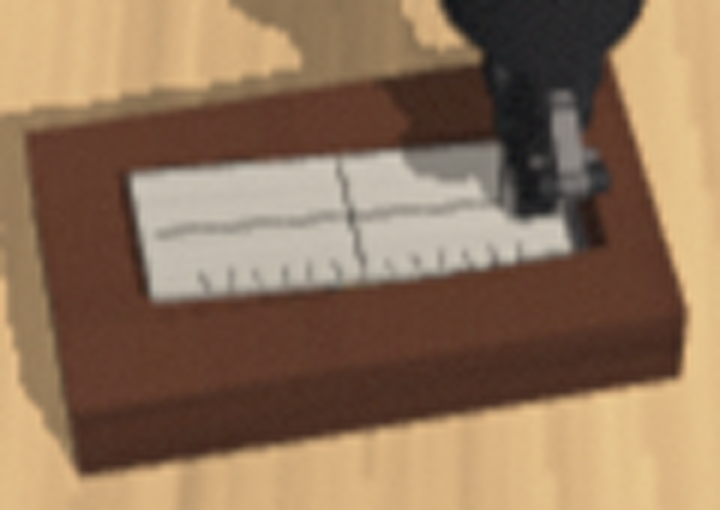

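The plate is now tilting: its corner has risen about 2.7 px, roughly 0.1 rad. The true tip is therefore about 20 mm short of the reported TCP. Continuing to the stop.

Emit:
drive_tool([
  {"tx": 0, "ty": 0, "tz": 0.3, "twist": 0, "claw": 0},
  {"tx": 0, "ty": 0, "tz": 0.3, "twist": 0, "claw": 0},
  {"tx": 0, "ty": 0, "tz": 0.3, "twist": 0, "claw": 0},
  {"tx": 0, "ty": 0, "tz": 0.2, "twist": 0, "claw": 0},
])

```text
time: 10.15
eef_pos: [447.4, 217.2, 7.2]
orientation: [-3.141, 0.0, -1.357]
ft_force: [0.9, 0.6, 1.0]
opening: -0.2
```

```bash
python3 -c "
from h import *
go([448.2,215.9,25],-1.357)
d=snapshot('side');crop(d,265,260,385,345,'s14.png',6)
"
```

```text
t 10.15 pos [447.4 217.2   7.2] ori [-3.141  0.    -1.357] F [0.9 0.6 1. ] open -0.2 q [-0.33  0.51 -0.31  2.11  0.28  0.56 -2.19]
twist -0.0 | shift before twist [ 0.14 -0.05 -1.78] | after twist [ 0.14 -0.05 -1.78]
```

View pics/s14.png

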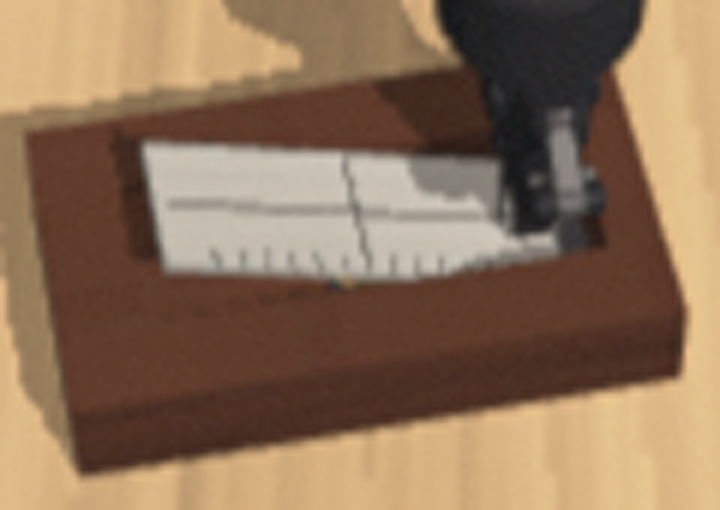

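Emit:
drive_tool([
  {"tx": 0, "ty": 0, "tz": 0.2, "twist": 0, "claw": 0},
  {"tx": 0, "ty": 0, "tz": 0.1, "twist": 0, "claw": 0},
  {"tx": 0, "ty": 0, "tz": 0, "twist": 0, "claw": 0},
])

```text
time: 10.5
eef_pos: [447.6, 217.3, 5.2]
orientation: [-3.141, -0.0, -1.357]
ft_force: [-2.6, -1.4, 12.3]
opening: 0.2
```

At the stop with 12 N. Raising, opening, and moving over the raised end.

Emit:
drive_tool([
  {"tx": 0, "ty": 0, "tz": -1, "twist": 0, "claw": 0},
  {"tx": 0, "ty": 0, "tz": -4, "twist": 0, "claw": 0},
  {"tx": 0, "ty": 0, "tz": -4, "twist": 0, "claw": 0},
  {"tx": 0, "ty": 0, "tz": -4, "twist": 0, "claw": 8.5},
  {"tx": 0, "ty": -4.2, "tz": 0, "twist": 0, "claw": 8.5},
])

```text
time: 11.0
eef_pos: [487.7, 227.4, 140.7]
orientation: [-3.135, 0.001, -1.354]
ft_force: [1.5, 1.5, 0.7]
opening: 28.5
```

Emit:
drive_tool([
  {"tx": 0, "ty": -4.2, "tz": 0, "twist": 0, "claw": 8.5},
  {"tx": 0, "ty": -4.3, "tz": 0, "twist": 0, "claw": 8.5},
  {"tx": 0, "ty": 0, "tz": 0, "twist": 0, "claw": 8.5},
  {"tx": 0, "ty": 0, "tz": 0, "twist": 0, "claw": 8.5},
])

```text
time: 11.4
eef_pos: [571.3, 243.9, 134.0]
orientation: [3.141, 0.0, -1.358]
ft_force: [-0.4, -0.3, 0.2]
opening: 84.6
```

```bash
python3 -c "
from h import *
go([573.3,243,32],-1.357)
d=snapshot('side');crop(d,250,190,400,345,'s15.png',3.8)
d=snapshot('wrist');cv2.imwrite('pics/w15.png',d['color'][:,:,::-1]);print(proj(d,[573.3,243,71]))
"
```

```text
t 11.4 pos [571.3 243.9 134. ] ori [ 3.141  0.    -1.358] F [-0.4 -0.3  0.2] open 84.6 q [-0.25  0.49 -0.34  1.74  0.2   0.94 -2.03]
twist -0.001 | shift before twist [ 0.13 -0.17 10.2 ] | after twist [ 0.13 -0.17 10.2 ]
[[319.68988039 246.02272422]]
```

View pics/s15.png

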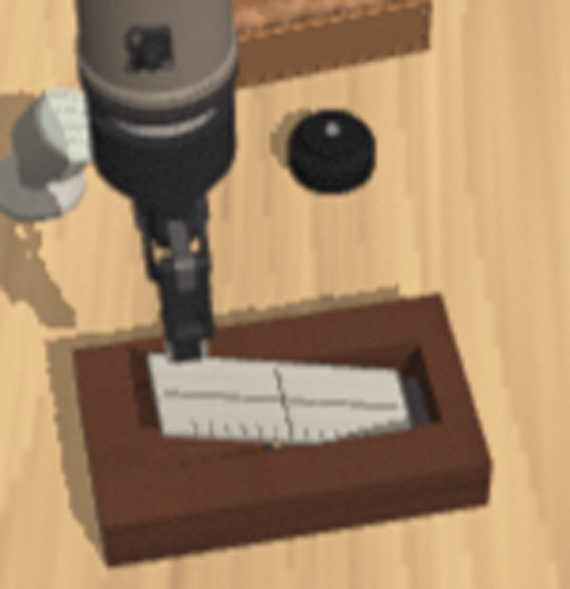

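View pics/w15.png

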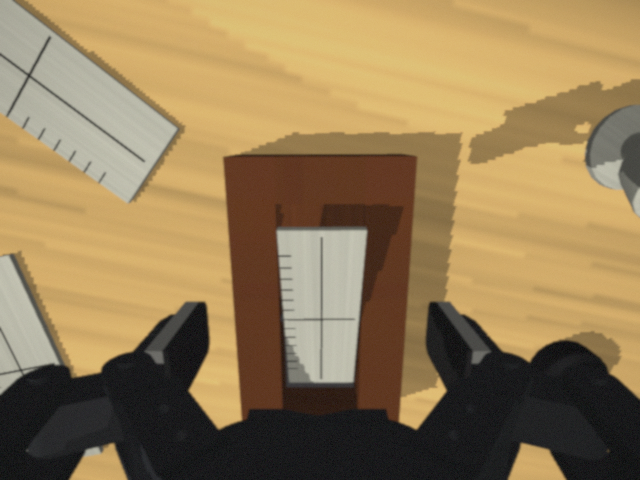

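The plate stayed tilted. Its raised end edge is at (322,229), and the grip target projects to (320,246), about 12 mm in from that end. Going down to straddle it.

Emit:
drive_tool([
  {"tx": 0.1, "ty": -0.15, "tz": 3, "twist": 0, "claw": 8.5},
  {"tx": 0, "ty": 0, "tz": 3, "twist": 0, "claw": 8.5},
  {"tx": 0, "ty": 0, "tz": 2, "twist": 0, "claw": 8.5},
  {"tx": 0, "ty": 0, "tz": 1.7, "twist": 0, "claw": 8},
  {"tx": 0, "ty": 0, "tz": 0, "twist": 0, "claw": 7},
])

```text
time: 12.0
eef_pos: [570.7, 242.6, 35.4]
orientation: [3.137, -0.001, -1.356]
ft_force: [0.8, 0.5, 0.0]
opening: 70.5
```

Emit:
drive_tool([
  {"tx": 0, "ty": 0, "tz": 0, "twist": 0, "claw": 6.6},
  {"tx": 0, "ty": 0, "tz": 0, "twist": 0, "claw": 6.6},
])

```text
time: 12.2
eef_pos: [573.7, 243.9, 38.8]
orientation: [-3.139, 0.0, -1.357]
ft_force: [0.2, -1.2, 1.0]
opening: 66.1
```

```bash
python3 -c "
from h import *
go([573.3,243,32],-1.357)
d=snapshot('side');crop(d,265,240,385,345,'s16.png',6)
p=np.array(state()['eef_pos'])
ax=np.array([np.cos(-1.357),np.sin(-1.357),0])
for dz in(0,20,25,30): print(dz,proj(d,p-ax*37+[0,0,dz]))
d=snapshot('wrist');cv2.imwrite('pics/w16.png',d['color'][:,:,::-1]);print(proj(d,[573.3,243,71]))
"
```

```text
t 12.2 pos [573.7 243.9  38.8] ori [-3.139  0.    -1.357] F [ 0.2 -1.2  1. ] open 66.1 q [-0.27  0.61 -0.31  1.8   0.25  0.77 -2.07]
twist 0.0 | shift before twist [0.08 0.06 0.68] | after twist [0.08 0.06 0.68]
0 [[299.66606326 316.13022458]]
20 [[299.32969848 310.97251599]]
25 [[299.24440734 309.66468938]]
30 [[299.15862799 308.34937661]]
[[319.31176376 320.36819681]]
```

View pics/s16.png

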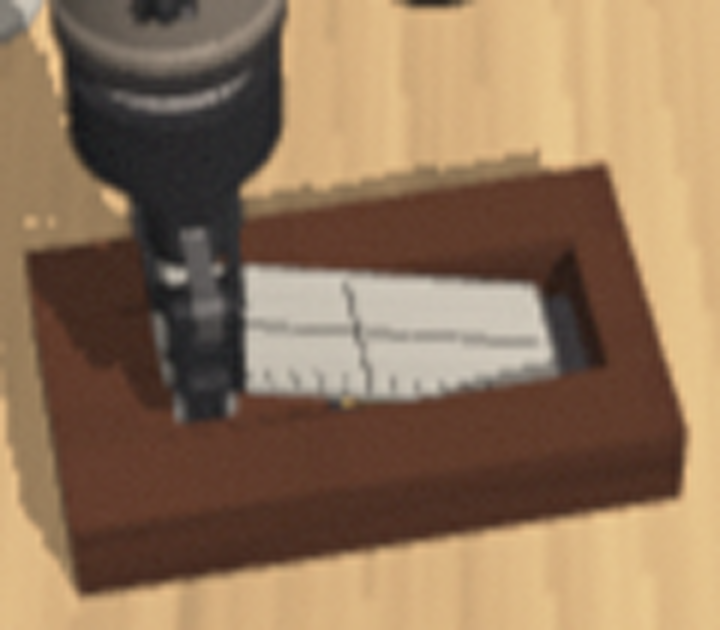

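View pics/w16.png

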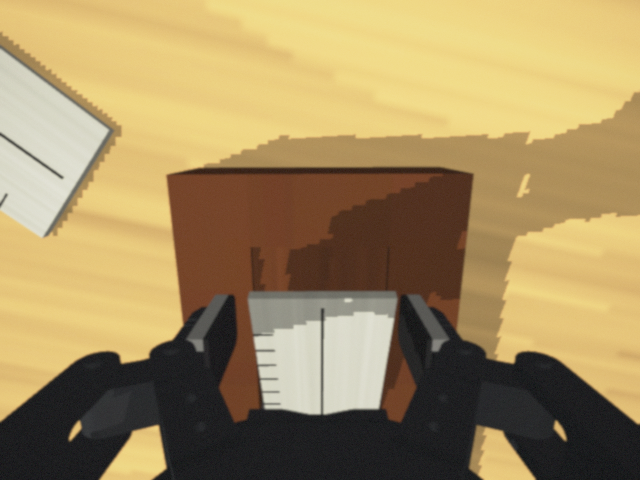

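Side view: the fingertip is at (299,310), about z = 62, beside the plate's raised end. Lowering 4 mm, then closing.

Emit:
drive_tool([
  {"tx": 0.2, "ty": 0, "tz": 0.4, "twist": 0, "claw": 6.6},
  {"tx": 0, "ty": 0, "tz": 0, "twist": 0, "claw": 6},
  {"tx": 0, "ty": 0, "tz": 0, "twist": 0, "claw": 5},
  {"tx": 0, "ty": 0, "tz": 0, "twist": 0, "claw": 5},
  {"tx": 0, "ty": 0, "tz": 0, "twist": 0, "claw": 5},
])

```text
time: 12.8
eef_pos: [573.3, 241.1, 33.4]
orientation: [3.141, -0.0, -1.357]
ft_force: [-0.2, -1.9, -0.0]
opening: 53.8
```

```bash
python3 -c "
from h import *
go([573.3,243,32],-1.357)
d=snapshot('side');crop(d,265,240,385,345,'s17.png',6)
d=snapshot('wrist');cv2.imwrite('pics/w17.png',d['color'][:,:,::-1])
"
```

```text
t 12.8 pos [573.3 241.1  33.4] ori [ 3.141 -0.    -1.357] F [-0.2 -1.9 -0. ] open 53.8 q [-0.27  0.62 -0.31  1.8   0.26  0.76 -2.07]
twist -0.0 | shift before twist [-0.19 -0.04  0.14] | after twist [-0.19 -0.04  0.14]
```

View pics/s17.png

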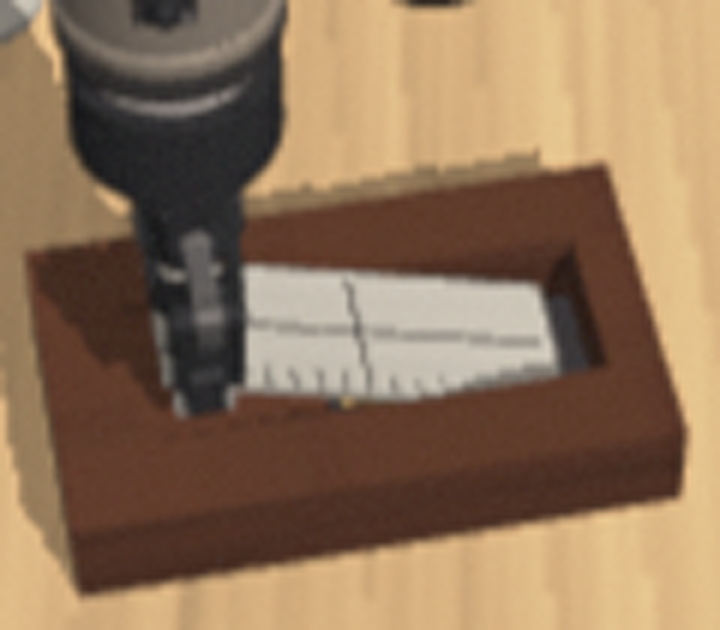

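View pics/w17.png

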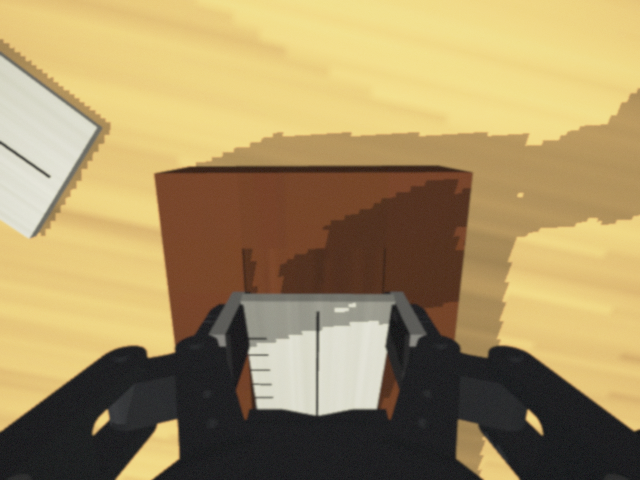

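The opening stopped at about 54 mm on the plate (asked for 50), so it is gripped across its width. Lifting.

Emit:
drive_tool([
  {"tx": 0, "ty": 0, "tz": -0.5, "twist": 0, "claw": 4.5},
  {"tx": 0, "ty": 0, "tz": -1, "twist": 0, "claw": 4.5},
  {"tx": 0, "ty": 0, "tz": -1.5, "twist": 0, "claw": 4.5},
  {"tx": 0, "ty": 0, "tz": -2, "twist": 0, "claw": 4.5},
  {"tx": 0, "ty": 0, "tz": -2, "twist": 0, "claw": 4.5},
])

```text
time: 13.4
eef_pos: [573.6, 241.8, 105.4]
orientation: [-3.141, 0.0, -1.357]
ft_force: [0.0, -0.0, -1.4]
opening: 54.2
```

Emit:
drive_tool([
  {"tx": 0, "ty": 0, "tz": -2, "twist": 0, "claw": 4.5},
  {"tx": 0, "ty": 0, "tz": -2, "twist": 0, "claw": 4.5},
  {"tx": 0, "ty": 0, "tz": -2, "twist": 0, "claw": 4.5},
  {"tx": 0, "ty": 0, "tz": 0, "twist": 0, "claw": 4.5},
])

```text
time: 13.8
eef_pos: [575.4, 242.9, 167.8]
orientation: [-3.135, 0.002, -1.357]
ft_force: [0.7, 0.8, -0.3]
opening: 54.0
```

```bash
python3 -c "
from h import *
go([500,-128,150],0.3)
d=snapshot('side');cv2.imwrite('pics/s18.png',d['color'][:,:,::-1])
d=snapshot('wrist');cv2.imwrite('pics/w18.png',d['color'][:,:,::-1])
"
```

```text
t 13.8 pos [575.4 242.9 167.8] ori [-3.135e+00  2.000e-03 -1.357e+00] F [ 0.7  0.8 -0.3] open 54.0 q [-0.24  0.46 -0.35  1.71  0.18  1.   -2.01]
twist -1.657 | shift before twist [34.64 15.24  1.78] | after twist [-18.16  33.2    1.78]
```

View pics/s18.png

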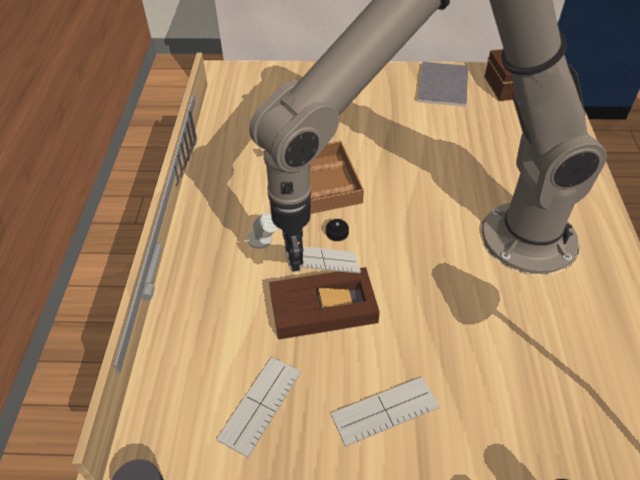

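View pics/w18.png

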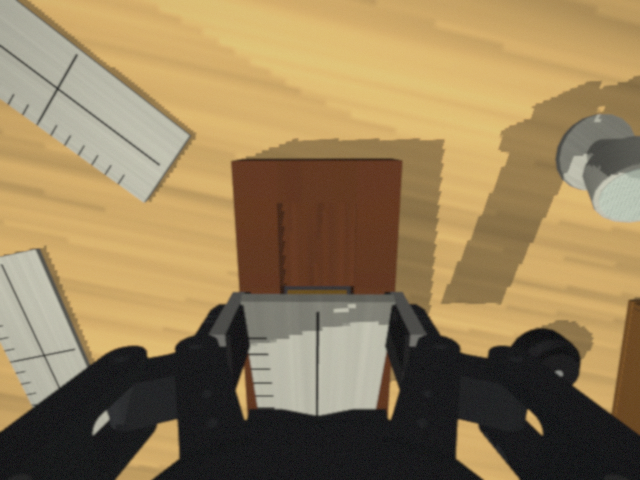

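The plate is held firmly at its tipped angle with no sag. Both ends are well clear of the rest. Rotating while rising.

Emit:
drive_tool([
  {"tx": 0, "ty": 0, "tz": -1, "twist": -0.138, "claw": 4.5},
  {"tx": 0, "ty": 0, "tz": -1, "twist": -0.138, "claw": 4.5},
  {"tx": 0, "ty": 0, "tz": -1, "twist": -0.138, "claw": 4.5},
  {"tx": 0, "ty": 0, "tz": -1, "twist": -0.138, "claw": 4.5},
  {"tx": 0, "ty": 0, "tz": -1, "twist": -0.138, "claw": 4.5},
])

```text
time: 14.4
eef_pos: [572.6, 241.0, 212.3]
orientation: [3.139, 0.001, -0.661]
ft_force: [-0.9, 0.4, -0.9]
opening: 54.1
```

Emit:
drive_tool([
  {"tx": 0, "ty": 0, "tz": -1, "twist": -0.138, "claw": 4.5},
  {"tx": 0, "ty": 0, "tz": -1, "twist": -0.138, "claw": 4.5},
  {"tx": 0, "ty": 0, "tz": -1, "twist": -0.138, "claw": 4.5},
  {"tx": 0, "ty": 0, "tz": 0, "twist": -0.138, "claw": 4.5},
  {"tx": 0, "ty": 0, "tz": 0, "twist": -0.138, "claw": 4.5},
])

```text
time: 14.9
eef_pos: [572.8, 241.2, 242.3]
orientation: [3.141, 0.002, 0.029]
ft_force: [-0.2, 0.1, -0.9]
opening: 54.0
```

Emit:
drive_tool([
  {"tx": 0, "ty": 0, "tz": 0, "twist": -0.138, "claw": 4.5},
  {"tx": 0, "ty": 0, "tz": 0, "twist": -0.139, "claw": 4.5},
  {"tx": 0, "ty": 0, "tz": 0, "twist": 0, "claw": 4.5},
  {"tx": 0, "ty": 0, "tz": 0, "twist": 0, "claw": 4.5},
])

```text
time: 15.3
eef_pos: [572.9, 241.1, 242.3]
orientation: [-3.142, 0.002, 0.296]
ft_force: [-0.2, -0.1, -0.3]
opening: 53.8
```

```bash
python3 -c "
from h import *
# case origin (519.5,-190) yaw .30 ; grip at case x=-5,y=+68
c=np.array([519.5,-190]);x=np.array([.955,.2955]);y=np.array([-.2955,.955])
t=c-3*x+66*y;print(t)
go([*t,248],0.30)
"
```

```text
[ 497.132  -127.8565]
t 15.3 pos [572.9 241.1 242.3] ori [-3.142e+00  2.000e-03  2.960e-01] F [-0.2 -0.1 -0.3] open 53.8 q [ 0.02  0.45 -0.71  1.62  0.31  1.19 -0.46]
twist -0.004 | shift before twist [-18.02  33.07  -0.57] | after twist [-18.14  33.01  -0.57]
```

Emit:
drive_tool([
  {"tx": -3.6, "ty": 1, "tz": 0, "twist": 0, "claw": 4.5},
  {"tx": -3.6, "ty": 1, "tz": 0, "twist": 0, "claw": 4.5},
  {"tx": -3.6, "ty": 1, "tz": 0, "twist": 0, "claw": 4.5},
  {"tx": -3.6, "ty": 1, "tz": 0, "twist": 0, "claw": 4.5},
  {"tx": -3.6, "ty": 1, "tz": 0, "twist": 0, "claw": 4.5},
])

```text
time: 15.8
eef_pos: [414.6, 139.7, 242.9]
orientation: [-3.141, 0.001, 0.297]
ft_force: [-0.0, -0.8, -0.6]
opening: 53.9
```

Emit:
drive_tool([
  {"tx": 0, "ty": 4, "tz": 0, "twist": 0, "claw": 4.5},
  {"tx": 0, "ty": 4, "tz": 0, "twist": 0, "claw": 4.5},
  {"tx": 0, "ty": 4, "tz": 0, "twist": 0, "claw": 4.5},
  {"tx": 0, "ty": 4, "tz": 0, "twist": 0, "claw": 4.5},
  {"tx": 0, "ty": 4, "tz": 0, "twist": 0, "claw": 4.5},
])

```text
time: 16.3
eef_pos: [475.3, -52.2, 243.4]
orientation: [3.141, -0.0, 0.297]
ft_force: [0.1, 0.7, -1.9]
opening: 54.1
```

Emit:
drive_tool([
  {"tx": 0, "ty": 4, "tz": 0, "twist": 0, "claw": 4.5},
  {"tx": 0, "ty": 4, "tz": 0, "twist": 0, "claw": 4.5},
  {"tx": 0, "ty": 0, "tz": 0, "twist": 0, "claw": 4.5},
  {"tx": 0, "ty": 0, "tz": 0, "twist": 0, "claw": 4.5},
])

```text
time: 16.7
eef_pos: [498.6, -127.6, 242.9]
orientation: [-3.141, 0.001, 0.295]
ft_force: [0.1, 0.7, -1.0]
opening: 54.2
```

```bash
python3 -c "
from h import *
go([497,-128,100],0.30)
d=snapshot('side');crop(d,230,30,430,260,'s19.png',2.6)
d=snapshot('top');crop(d,370,150,560,320,'t19.png',4)
"
```

```text
t 16.7 pos [ 498.6 -127.6  242.9] ori [-3.141e+00  1.000e-03  2.950e-01] F [ 0.1  0.7 -1. ] open 54.2 q [ 0.6   0.23 -0.54  1.87  0.13  1.09  0.3 ]
twist -0.005 | shift before twist [-1.700e-01 -1.000e-02  1.429e+01] | after twist [-1.700e-01 -1.000e-02  1.429e+01]
```

View pics/s19.png

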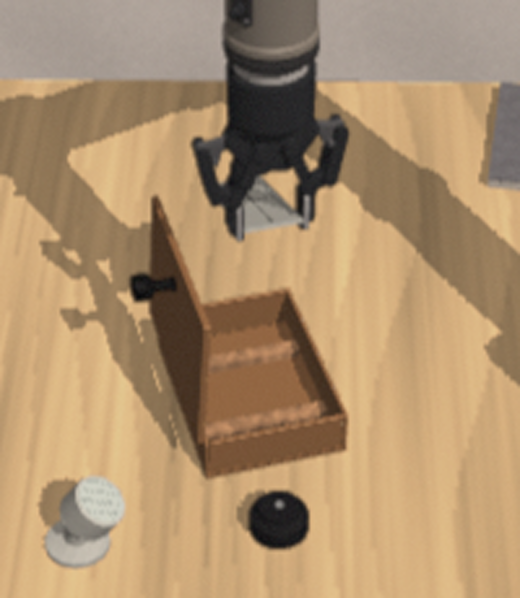

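View pics/t19.png

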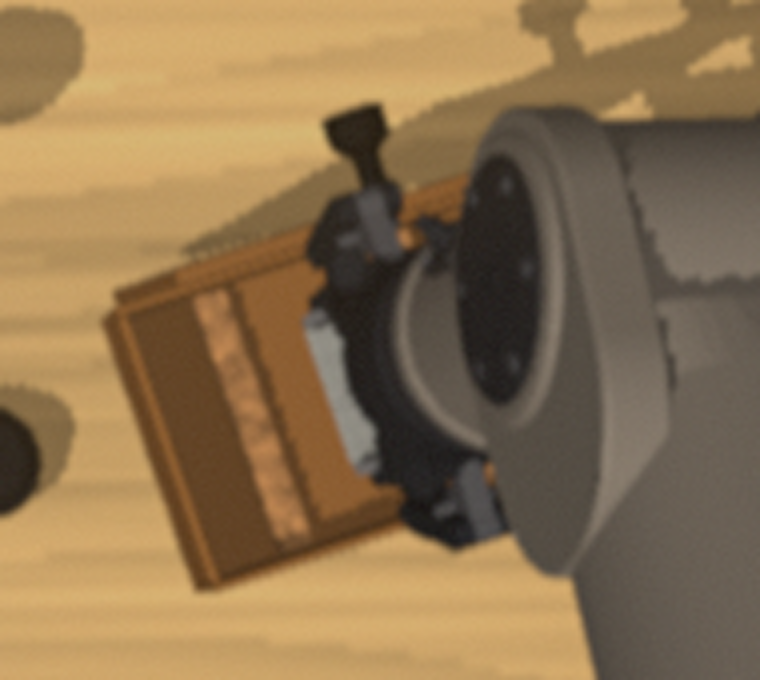

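```bash
python3 -c "
from h import *
d=snapshot('top')
f=lambda a:np.array(a)/4+[370,150]-.4
P=cast(d,f([(212,292),(290,540)]),15)
print('bar ends',P)
Q=cast(d,f([(107,320),(203,588),(125,312),(215,575)]),50);print('rim',Q)
c=np.array([519.5,-190]);x=np.array([.955,.2955]);y=np.array([-.2955,.955])
for p in list(P)+list(Q): print((p[:2]-c)@x,(p[:2]-c)@y)
s=snapshot('side')
g=lambda a:np.array(a)/2.6+[230,30]-.3
for p in cast(s,g([(208,475),(345,447)]),0): print('base',(p[:2]-c)@x,(p[:2]-c)@y)
for p in cast(s,g([(346,416),(288,292)]),50): print('rim',(p[:2]-c)@x,(p[:2]-c)@y)
for p in cast(s,g([(325,408),(210,427),(298,350),(212,362)]),15): print('bars',(p[:2]-c)@x,(p[:2]-c)@y)
"
```

```text
bar ends [[ 570.53362363 -123.63924487   15.        ]
 [ 442.72103414 -157.93016376   15.        ]]
rim [[ 553.15472504  -63.31676029   50.        ]
 [ 419.43331454 -105.54932319   50.        ]
 [ 556.96599722  -72.44115142   50.        ]
 [ 425.66300566 -111.73783303   50.        ]]
68.34671370585559 48.29408536454854
-63.84727578360128 53.31487802242661
69.57515974820052 111.03752267589586
-70.6085096200528 110.22010190909931
70.51866709802947 101.19749821158665
-66.48785925638741 102.46920128610053
base 72.40327082894726 97.20779157670107
base -73.9647482712011 97.50042825083999
rim -71.15119219038095 102.73604942214698
rim -70.55161089361712 -99.08540497631684
bars -66.44832135148147 51.183127091401744
bars 56.24149247797215 45.28599205015932
bars -65.66832021498008 -43.26341384183247
bars 28.74941509515798 -50.52519792710275
```

Emit:
drive_tool([
  {"tx": -0.1, "ty": 0, "tz": 4, "twist": 0, "claw": 4.5},
  {"tx": 0, "ty": 0, "tz": 4, "twist": 0, "claw": 4.5},
  {"tx": 0, "ty": 0, "tz": 4, "twist": 0, "claw": 4.5},
  {"tx": 0, "ty": 0, "tz": 4, "twist": 0, "claw": 4.5},
  {"tx": 0, "ty": 0, "tz": 3, "twist": 0, "claw": 4.5},
])

```text
time: 17.4
eef_pos: [497.0, -126.1, 51.5]
orientation: [-3.141, 0.001, 0.301]
ft_force: [-0.5, 0.1, -1.2]
opening: 53.9
```

Emit:
drive_tool([
  {"tx": 0, "ty": 0, "tz": 1, "twist": 0, "claw": 4.5},
  {"tx": 0, "ty": 0, "tz": 0.5, "twist": 0, "claw": 4.5},
])

```text
time: 17.6
eef_pos: [497.8, -126.5, 38.1]
orientation: [-3.141, 0.001, 0.301]
ft_force: [0.0, 1.2, -1.0]
opening: 54.0
```

```bash
python3 -c "
from h import *
go([497,-128,-18],0.30)
d=snapshot('side');crop(d,250,80,400,230,'s20.png',4)
"
```

```text
t 17.6 pos [ 497.8 -126.5   38.1] ori [-3.141e+00  1.000e-03  3.010e-01] F [ 0.   1.2 -1. ] open 54.0 q [ 0.5   0.5  -0.46  2.05  0.35  0.67  0.12]
twist 0.001 | shift before twist [-0.12  0.12  5.61] | after twist [-0.12  0.12  5.61]
```

View pics/s20.png

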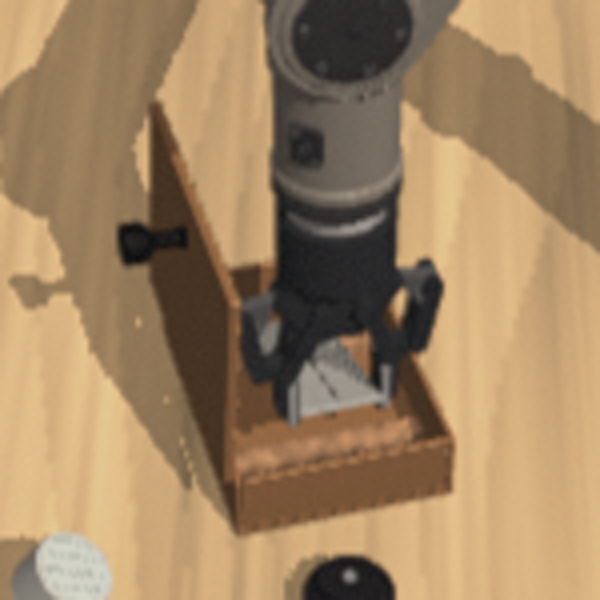

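Side view: the plate is between the walls, with the fingers at (295,400) and (385,390), clear of the lid. Lowering on slowly.

Emit:
drive_tool([
  {"tx": -0.3, "ty": 0, "tz": 0.6, "twist": 0, "claw": 4.5},
  {"tx": 0, "ty": 0, "tz": 0.6, "twist": 0, "claw": 4.5},
  {"tx": 0, "ty": 0, "tz": 0.6, "twist": 0, "claw": 4.5},
])

```text
time: 17.95
eef_pos: [495.9, -128.6, 21.1]
orientation: [3.14, -0.002, 0.3]
ft_force: [0.1, 1.3, 1.9]
opening: 53.9
```

Emit:
drive_tool([
  {"tx": 0, "ty": 0, "tz": 0.6, "twist": 0, "claw": 4.5},
  {"tx": 0, "ty": 0, "tz": 0.6, "twist": 0, "claw": 4.5},
])

```text
time: 18.15
eef_pos: [495.7, -128.2, 8.5]
orientation: [3.141, -0.001, 0.3]
ft_force: [-0.2, 1.3, 4.5]
opening: 54.1
```

```bash
python3 -c "
from h import *
go([497,-128,-18],0.30)
d=snapshot('side');crop(d,280,130,380,230,'s21.png',6)
"
```

```text
t 18.15 pos [ 495.7 -128.2    8.5] ori [ 3.141e+00 -1.000e-03  3.000e-01] F [-0.2  1.3  4.5] open 54.1 q [ 0.48  0.54 -0.43  2.07  0.39  0.61  0.08]
twist 0.0 | shift before twist [0.13 0.02 2.65] | after twist [0.13 0.02 2.65]
```

View pics/s21.png

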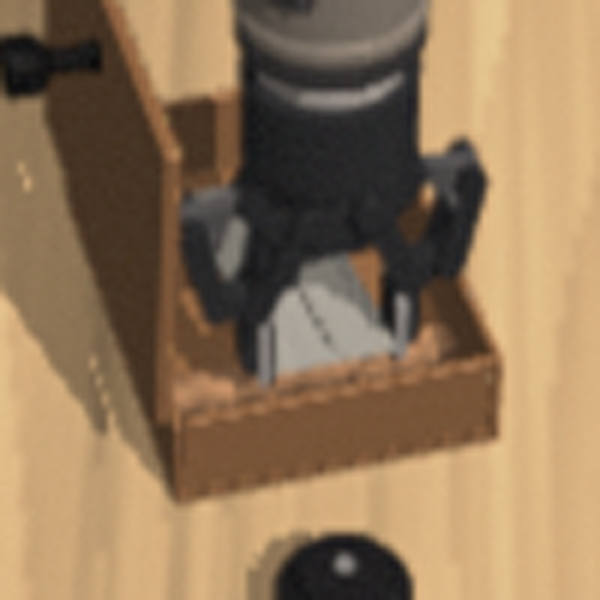

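The far end rests on the far bar and the plate is pivoting in the grip with 4.5 N. Continuing.

Emit:
drive_tool([
  {"tx": 0, "ty": 0, "tz": 0.5, "twist": 0, "claw": 4.5},
  {"tx": 0, "ty": 0, "tz": 0.5, "twist": 0, "claw": 4.5},
  {"tx": 0, "ty": 0, "tz": 0.4, "twist": 0, "claw": 4.5},
])

```text
time: 18.5
eef_pos: [495.1, -127.9, -6.0]
orientation: [-3.141, -0.0, 0.3]
ft_force: [-1.0, 0.5, 2.3]
opening: 53.8
```

Emit:
drive_tool([
  {"tx": 0, "ty": 0, "tz": 0.3, "twist": 0, "claw": 4.5},
  {"tx": 0, "ty": 0, "tz": 0.3, "twist": 0, "claw": 4.5},
])

```text
time: 18.7
eef_pos: [494.9, -128.0, -11.9]
orientation: [-3.141, 0.0, 0.3]
ft_force: [-2.3, 4.1, 11.5]
opening: 53.9
```

```bash
python3 -c "
from h import *
go([497,-128,-18],0.30)
d=snapshot('side');crop(d,280,130,380,230,'s22.png',6)
d=snapshot('wrist');cv2.imwrite('pics/w22.png',d['color'][:,:,::-1])
"
```

```text
t 18.7 pos [ 494.9 -128.   -11.9] ori [-3.141  0.     0.3  ] F [-2.3  4.1 11.5] open 53.9 q [ 0.46  0.58 -0.41  2.07  0.41  0.57  0.06]
twist 0.0 | shift before twist [0.2  0.06 0.61] | after twist [0.2  0.06 0.61]
```

View pics/s22.png

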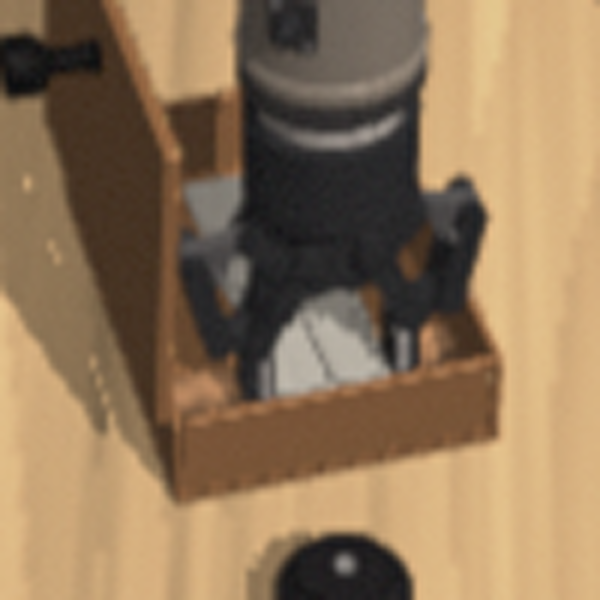

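View pics/w22.png

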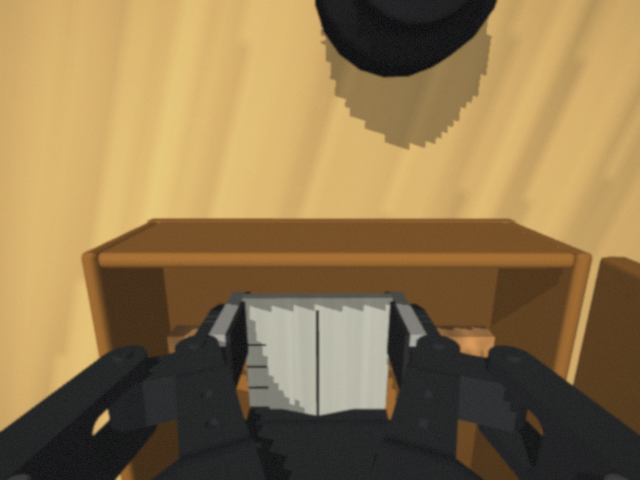

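Force is 11.5 N a little earlier than expected. The fingertips (case y about 55–77) may be overlapping the cork bar, which ends at y = 58. I'll ease up, shift 8 mm toward +y of the case and lower again.

Emit:
drive_tool([
  {"tx": 0.1, "ty": 0, "tz": -0.4, "twist": 0, "claw": 4.5},
  {"tx": 0, "ty": -0.4, "tz": 0, "twist": 0, "claw": 4.5},
  {"tx": 0, "ty": -0.4, "tz": 0, "twist": 0, "claw": 4.5},
  {"tx": 0, "ty": 0, "tz": 0.3, "twist": 0, "claw": 4.5},
  {"tx": 0, "ty": 0, "tz": 0.2, "twist": 0, "claw": 4.5},
])

```text
time: 19.3
eef_pos: [493.8, -119.7, -12.8]
orientation: [-3.141, -0.001, 0.301]
ft_force: [0.3, 0.6, 3.2]
opening: 54.0
```

Emit:
drive_tool([
  {"tx": 0, "ty": 0, "tz": 0.2, "twist": 0, "claw": 4.5},
  {"tx": 0, "ty": 0, "tz": 0, "twist": 0, "claw": 4.5},
])

```text
time: 19.5
eef_pos: [493.4, -119.7, -15.0]
orientation: [-3.141, 0.0, 0.301]
ft_force: [-0.8, 2.8, 3.1]
opening: 53.7
```

```bash
python3 -c "
from h import *
go([497,-128,-18],0.30)
c=np.array([519.5,-190]);x=np.array([.955,.2955]);y=np.array([-.2955,.955]);p=np.array(state()['eef_pos'])[:2]-c;print(p@x,p@y)
d=snapshot('side');crop(d,290,150,380,230,'s23.png',7)
d=snapshot('top');crop(d,370,150,560,320,'t23.png',4)
"
```

```text
t 19.5 pos [ 493.4 -119.7  -15. ] ori [-3.141  0.     0.301] F [-0.8  2.8  3.1] open 53.7 q [ 0.44  0.58 -0.4   2.08  0.42  0.56  0.04]
twist 0.001 | shift before twist [0.09 0.9  0.3 ] | after twist [0.09 0.9  0.3 ]
-4.104349662587417 74.86612167955023
```

View pics/s23.png

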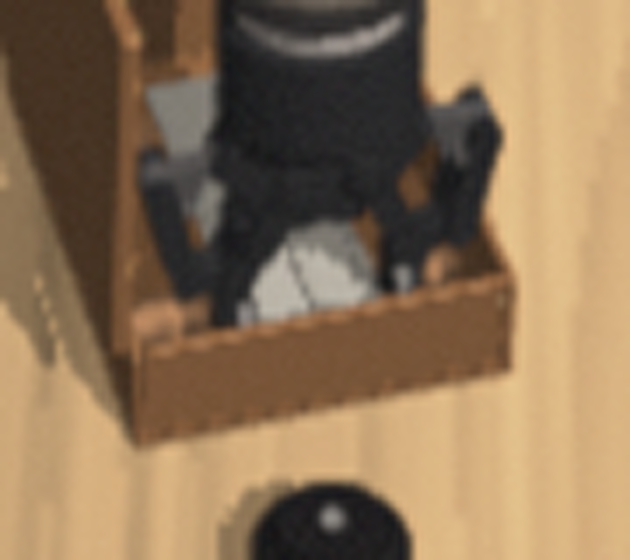

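View pics/t23.png

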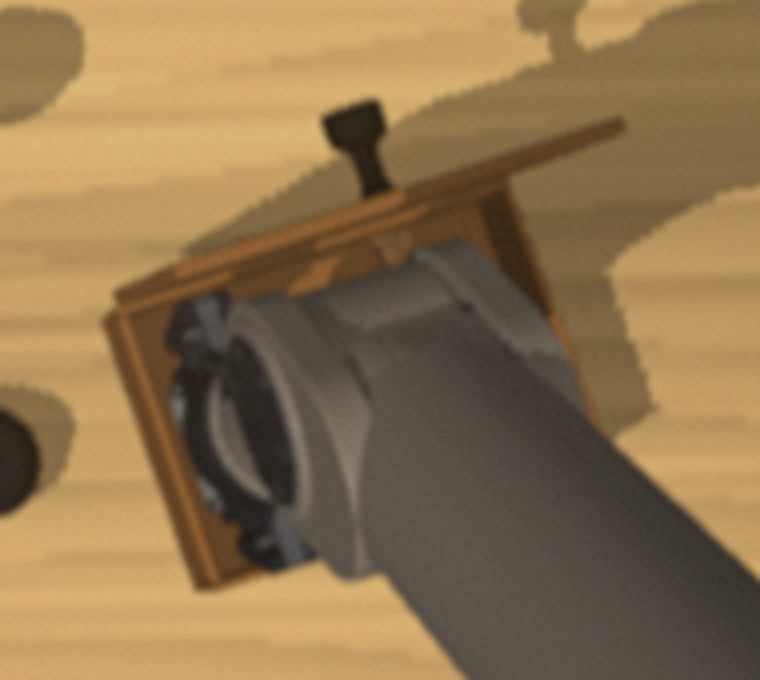

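Force dropped to 3 N, so the tips had been on the bar. Continuing in 2 mm steps.

Emit:
drive_tool([
  {"tx": 0, "ty": 0, "tz": 0.2, "twist": 0, "claw": 4.5},
  {"tx": 0, "ty": 0, "tz": 0, "twist": 0, "claw": 4.5},
])

```text
time: 19.8
eef_pos: [493.8, -120.0, -16.7]
orientation: [-3.141, -0.0, 0.3]
ft_force: [0.0, 2.1, 2.4]
opening: 53.6
```

Emit:
drive_tool([
  {"tx": 0, "ty": 0, "tz": 0.2, "twist": 0, "claw": 4.5},
  {"tx": 0, "ty": 0, "tz": 0, "twist": 0, "claw": 4.5},
])

```text
time: 20.0
eef_pos: [493.9, -120.2, -18.2]
orientation: [3.141, -0.0, 0.3]
ft_force: [-2.0, 2.9, 9.7]
opening: 54.1
```

Emit:
drive_tool([
  {"tx": 0, "ty": 0, "tz": 0.1, "twist": 0, "claw": 4.5},
  {"tx": 0, "ty": 0, "tz": 0, "twist": 0, "claw": 4.5},
])

```text
time: 20.2
eef_pos: [493.9, -120.2, -18.3]
orientation: [3.141, 0.0, 0.3]
ft_force: [-5.3, 3.2, 21.2]
opening: 53.7
```

Emit:
drive_tool([
  {"tx": 0, "ty": 0, "tz": 0, "twist": 0, "claw": 5.8},
  {"tx": 0, "ty": 0, "tz": 0, "twist": 0, "claw": 6.4},
  {"tx": 0, "ty": 0, "tz": 0, "twist": 0, "claw": 6.6},
  {"tx": 0, "ty": 0, "tz": 0, "twist": 0, "claw": 6.6},
])

```text
time: 20.6
eef_pos: [493.3, -120.5, -20.0]
orientation: [-3.141, 0.001, 0.299]
ft_force: [0.1, 0.5, 0.4]
opening: 65.9
```

```bash
python3 -c "
from h import *
go([497,-128,-18],0.30)
d=snapshot('side');crop(d,280,130,380,230,'s24.png',6)
d=snapshot('wrist');cv2.imwrite('pics/w24.png',d['color'][:,:,::-1])
"
```

```text
t 20.6 pos [ 493.3 -120.5  -20. ] ori [-3.141e+00  1.000e-03  2.990e-01] F [0.1 0.5 0.4] open 65.9 q [ 0.43  0.59 -0.4   2.08  0.42  0.55  0.03]
twist -0.001 | shift before twist [ 0.13  0.83 -0.2 ] | after twist [ 0.13  0.83 -0.2 ]
```

View pics/s24.png

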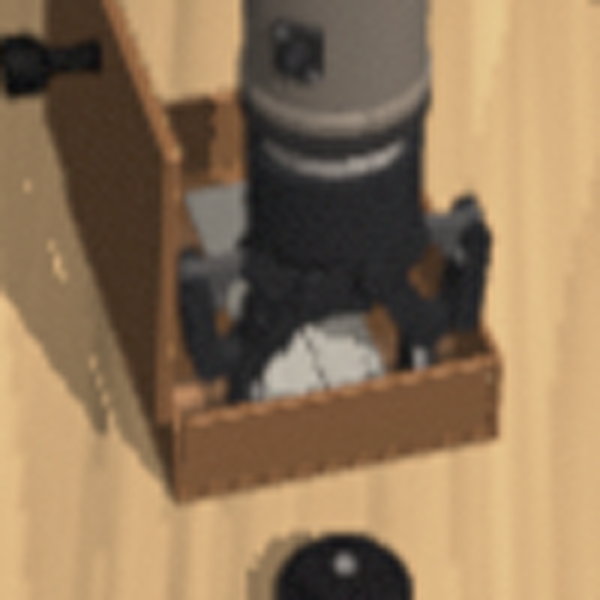

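View pics/w24.png

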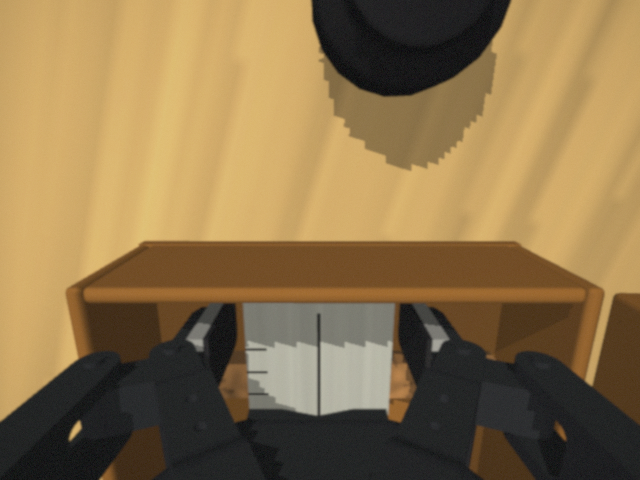

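Force had gone up to 21 N on the bars and released to zero, with the fingers off both plate edges. Raising straight up.

Emit:
drive_tool([
  {"tx": 0, "ty": 0, "tz": -1, "twist": 0, "claw": 6.6},
  {"tx": 0, "ty": 0, "tz": -3, "twist": 0, "claw": 6.6},
  {"tx": 0, "ty": 0, "tz": -5, "twist": 0, "claw": 6},
  {"tx": 0, "ty": 0, "tz": -5, "twist": 0, "claw": 6},
  {"tx": 0, "ty": 0, "tz": -5, "twist": 0, "claw": 6},
])

```text
time: 21.2
eef_pos: [493.2, -119.9, 172.9]
orientation: [-3.141, -0.0, 0.301]
ft_force: [0.7, -0.9, 0.4]
opening: 60.1
```

Emit:
drive_tool([
  {"tx": 0, "ty": 0, "tz": -5, "twist": 0, "claw": 6},
  {"tx": 0, "ty": -3, "tz": -3, "twist": 0.14, "claw": 6},
  {"tx": 0, "ty": -3, "tz": 0, "twist": 0.14, "claw": 6},
  {"tx": 0, "ty": 0, "tz": 0, "twist": 0.14, "claw": 6},
])

```text
time: 21.6
eef_pos: [480.0, -57.6, 252.8]
orientation: [-3.141, -0.003, -0.12]
ft_force: [-0.7, -0.4, 0.3]
opening: 60.2
```

```bash
python3 -c "
from h import *
go([634,-156,250],-1.271)
d=snapshot('side');crop(d,250,80,400,230,'s25.png',4)
d=snapshot('top');crop(d,370,150,560,320,'t25.png',4)
"
```

```text
t 21.6 pos [480.  -57.6 252.8] ori [-3.141e+00 -3.000e-03 -1.200e-01] F [-0.7 -0.4  0.3] open 60.2 q [ 0.5   0.16 -0.56  1.92  0.09  1.09 -0.22]
twist 1.151 | shift before twist [16.46  7.93  0.28] | after twist [ 13.95 -11.8    0.28]
```

View pics/s25.png

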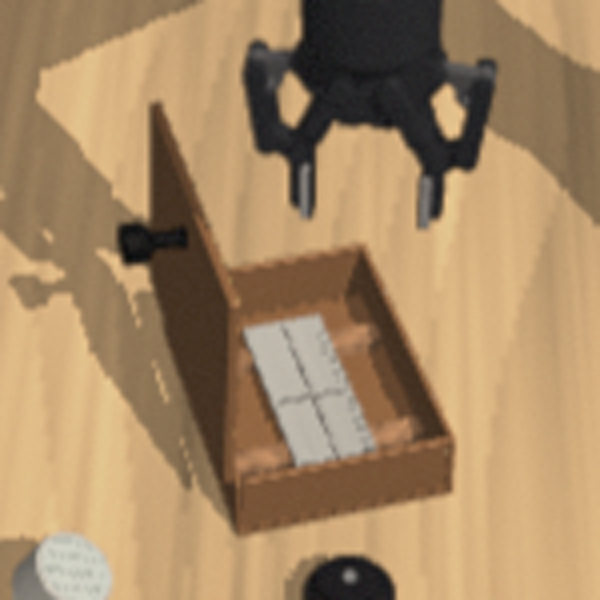

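View pics/t25.png

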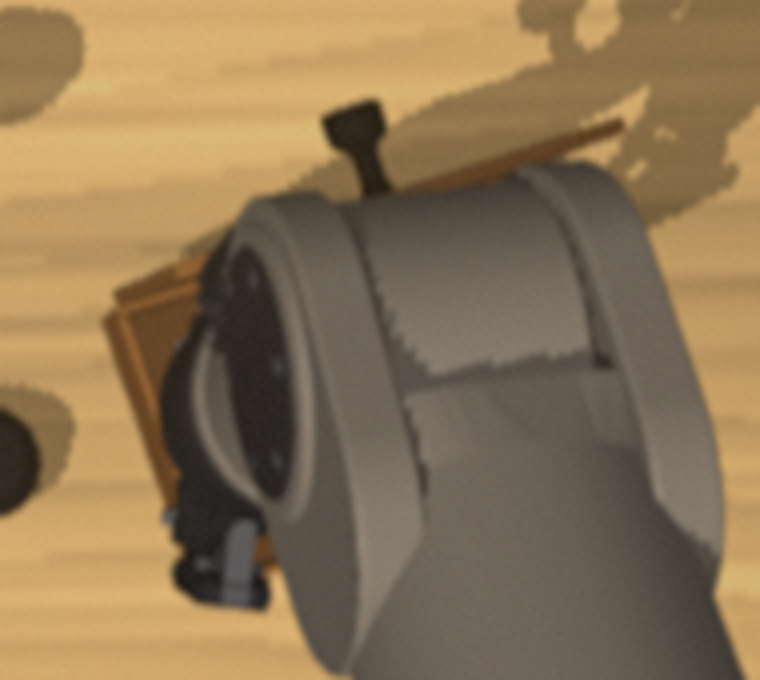

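The plate lies lengthways across both bars, with its scribed cross at side pixel about (328,179). Checking its pose and the knob position.

```bash
python3 -c "
from h import *
d=snapshot('side')
c=np.array([519.5,-190]);x=np.array([.955,.2955]);y=np.array([-.2955,.955])
f=lambda a:np.array(a)/4+[250,80]-.4
for p in cast(d,f([(245,330),(320,316),(376,448),(297,467),(312,394)]),19): print(((p[:2]-c)@x).round(1),((p[:2]-c)@y).round(1))
t=snapshot('top')
k=tri(t,np.array((354,127))/4+[370,150]-.4,d,f((134,243)));print('knob',k,(k[0][:2]-c)@x,(k[0][:2]-c)@y)
"
```

```text
23.5 -74.1
-31.3 -73.7
-30.6 65.3
25.2 68.0
-3.8 2.4
knob (array([ 624.71370064, -156.81910763,  175.64935371]), np.float64(3.301293284491567)) 110.28403780256347 0.597103671610081
```

The plate centre is at about (-4, 0) mm in the case frame and aligned. The knob head is at about (625, -157, 173). Turning and going to the knob.

Emit:
drive_tool([
  {"tx": 0, "ty": 0, "tz": 0, "twist": 0.144, "claw": 6},
  {"tx": 0, "ty": 0, "tz": 0, "twist": 0.144, "claw": 6},
  {"tx": 0, "ty": 0, "tz": 0, "twist": 0.144, "claw": 6},
  {"tx": 0, "ty": 0, "tz": 0, "twist": 0.144, "claw": 6},
  {"tx": 0, "ty": 0, "tz": 0, "twist": 0.144, "claw": 6},
])

```text
time: 22.3
eef_pos: [479.8, -62.8, 250.1]
orientation: [3.141, 0.001, -0.844]
ft_force: [-0.6, -0.5, 0.5]
opening: 59.6
```

Emit:
drive_tool([
  {"tx": 0, "ty": 0, "tz": 0, "twist": 0.144, "claw": 6},
  {"tx": 0, "ty": 0, "tz": 0, "twist": 0.144, "claw": 6},
  {"tx": 0, "ty": 0, "tz": 0, "twist": 0.143, "claw": 6},
  {"tx": 3.5, "ty": -2.9, "tz": 0, "twist": 0, "claw": 6},
  {"tx": 3.5, "ty": -2.9, "tz": 0, "twist": 0, "claw": 6},
])

```text
time: 22.8
eef_pos: [556.5, -112.8, 250.5]
orientation: [3.141, -0.001, -1.267]
ft_force: [0.4, -0.3, 0.4]
opening: 59.7
```

Emit:
drive_tool([
  {"tx": 3.5, "ty": -2.9, "tz": 0, "twist": 0, "claw": 6},
  {"tx": 3.4, "ty": -2.3, "tz": 0, "twist": 0, "claw": 6},
  {"tx": 0, "ty": 0, "tz": 0, "twist": 0, "claw": 6},
  {"tx": 0, "ty": 0, "tz": 0, "twist": 0, "claw": 6},
])

```text
time: 23.2
eef_pos: [626.0, -163.6, 249.0]
orientation: [3.14, 0.002, -1.271]
ft_force: [-0.5, 0.4, 0.1]
opening: 59.8
```

```bash
python3 -c "
from h import *
go([626,-157,147],-1.271)
d=snapshot('wrist');cv2.imwrite('pics/w26.png',d['color'][:,:,::-1]);print(proj(d,[625.5,-157,173]))
"
```

```text
t 23.2 pos [ 626.  -163.6  249. ] ori [ 3.140e+00  2.000e-03 -1.271e+00] F [-0.5  0.4  0.1] open 59.8 q [ 0.42  0.43 -0.36  1.56  0.16  1.19 -1.24]
twist 0.0 | shift before twist [-0.63 -0.2  10.2 ] | after twist [-0.63 -0.2  10.2 ]
[[308.00546164 242.34439411]]
```

View pics/w26.png

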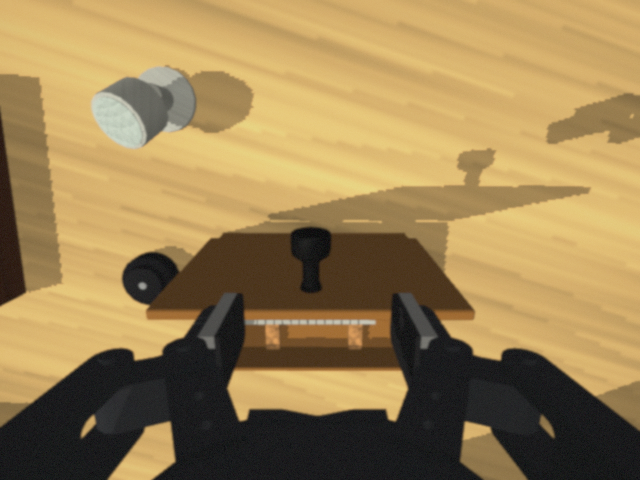

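The knob head is at (311,240), matching the prediction, so the pads will pass beyond the lid's top edge. Descending and closing.

Emit:
drive_tool([
  {"tx": -0.55, "ty": -0.2, "tz": 3, "twist": 0, "claw": 6},
  {"tx": 0, "ty": 0, "tz": 3, "twist": 0, "claw": 6},
  {"tx": 0, "ty": 0, "tz": 2.5, "twist": 0, "claw": 6},
  {"tx": 0, "ty": 0, "tz": 1.7, "twist": 0, "claw": 6},
  {"tx": 0, "ty": 0, "tz": 0, "twist": 0, "claw": 6},
])

```text
time: 23.75
eef_pos: [623.8, -155.4, 146.1]
orientation: [3.137, 0.003, -1.269]
ft_force: [-0.2, -0.6, -0.6]
opening: 60.0
```

```bash
python3 -c "
from h import *
go([626,-157,147],-1.271)
d=snapshot('wrist');cv2.imwrite('pics/w27.png',d['color'][:,:,::-1])
"
```

```text
t 23.75 pos [ 623.8 -155.4  146.1] ori [ 3.137e+00  3.000e-03 -1.269e+00] F [-0.2 -0.6 -0.6] open 60.0 q [ 0.4   0.51 -0.35  1.67  0.2   0.99 -1.29]
twist 0.002 | shift before twist [ 0.22 -0.17 -0.09] | after twist [ 0.22 -0.17 -0.09]
```

View pics/w27.png

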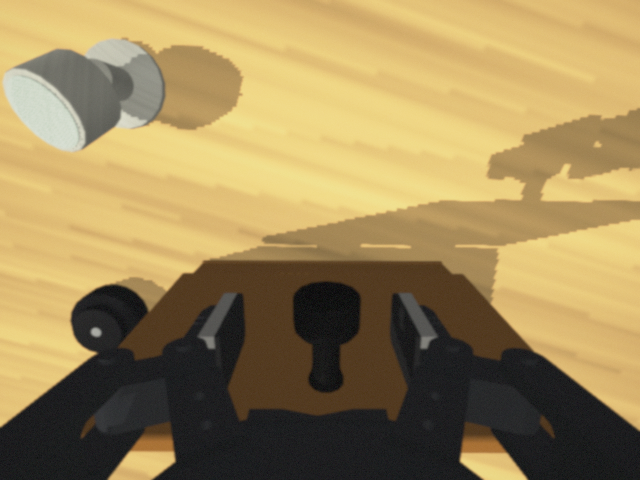

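Emit:
drive_tool([
  {"tx": 0.3, "ty": -0.1, "tz": 0, "twist": 0, "claw": 5},
  {"tx": 0, "ty": 0, "tz": 0, "twist": 0, "claw": 1.5},
  {"tx": 0, "ty": 0, "tz": 0, "twist": 0, "claw": 1.5},
  {"tx": 0, "ty": 0, "tz": 0, "twist": 0, "claw": 1.5},
  {"tx": 0, "ty": 0, "tz": 0, "twist": 0, "claw": 1.5},
])

```text
time: 24.3
eef_pos: [629.6, -157.7, 150.3]
orientation: [-3.138, 0.0, -1.27]
ft_force: [-0.4, 3.6, 6.8]
opening: 24.7
```

```bash
python3 -c "
from h import *
go([626,-157,147],-1.271)
th=np.r_[1.51,np.arange(1.4,-.01,-.1)]
x=-120*np.cos(th)+43*np.sin(th);z=120*np.sin(th)+43*np.cos(th)
for a,b,c in zip(th[1:],-np.diff(x)/10,-np.diff(z)/10): print(round(a,2),round(b,2),round(c,2))
"
```

```text
t 24.3 pos [ 629.6 -157.7  150.3] ori [-3.138  0.    -1.27 ] F [-0.4  3.6  6.8] open 24.7 q [ 0.4   0.52 -0.35  1.66  0.2   1.   -1.28]
twist 0.001 | shift before twist [-0.17  0.33  0.33] | after twist [-0.17  0.33  0.33]
1.4 1.37 -0.32
1.3 1.26 -0.16
1.2 1.27 -0.03
1.1 1.27 0.1
1.0 1.25 0.22
0.9 1.23 0.35
0.8 1.18 0.47
0.7 1.13 0.58
0.6 1.07 0.69
0.5 0.99 0.8
0.4 0.91 0.89
0.3 0.82 0.98
0.2 0.71 1.06
0.1 0.6 1.12
-0.0 0.49 1.18
```

Gripped: the opening stopped at 24.7 mm. Closing along the arc.

Emit:
drive_tool([
  {"tx": 0, "ty": 1.37, "tz": -0.32, "twist": 0, "claw": 1.5},
  {"tx": 0, "ty": 1.26, "tz": -0.16, "twist": 0, "claw": 1.5},
  {"tx": 0, "ty": 1.27, "tz": -0.03, "twist": 0, "claw": 1.5},
  {"tx": 0, "ty": 1.27, "tz": 0.1, "twist": 0, "claw": 1.5},
  {"tx": 0, "ty": 1.25, "tz": 0.22, "twist": 0, "claw": 1.5},
])

```text
time: 24.8
eef_pos: [569.0, -176.5, 153.7]
orientation: [-3.135, -0.001, -1.27]
ft_force: [-1.6, 5.9, 14.9]
opening: 24.8
```

Emit:
drive_tool([
  {"tx": 0, "ty": 1.23, "tz": 0.35, "twist": 0, "claw": 1.5},
  {"tx": 0, "ty": 1.18, "tz": 0.47, "twist": 0, "claw": 1.5},
  {"tx": 0, "ty": 1.13, "tz": 0.58, "twist": 0, "claw": 1.5},
])

```text
time: 25.1
eef_pos: [532.3, -187.8, 139.4]
orientation: [-3.141, -0.001, -1.271]
ft_force: [-10.1, 4.3, 20.9]
opening: 24.7
```

```bash
python3 -c "
from h import *
go([500,-200,74],-1.271)
d=snapshot('side');crop(d,250,70,400,230,'s28.png',3.7)
"
```

```text
t 25.1 pos [ 532.3 -187.8  139.4] ori [-3.141e+00 -1.000e-03 -1.271e+00] F [-10.1   4.3  20.9] open 24.7 q [ 0.51  0.4  -0.36  1.87  0.18  0.9  -1.2 ]
twist 0.0 | shift before twist [0.21 3.45 6.54] | after twist [0.21 3.45 6.54]
```

View pics/s28.png

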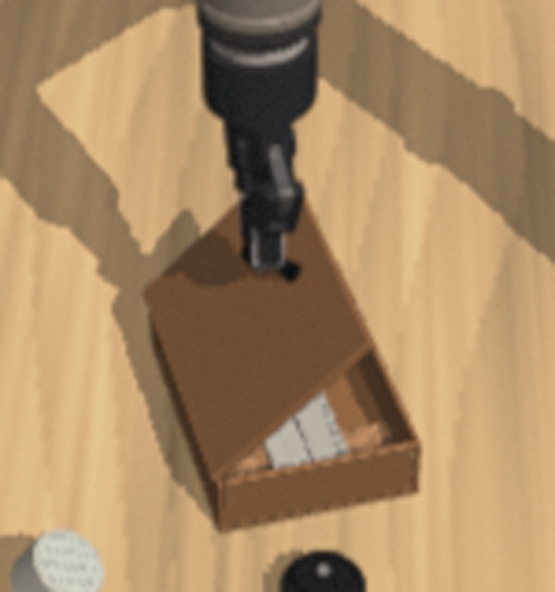

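The lid is following, at about 0.75 rad, and the plate is lying undisturbed. Continuing.

Emit:
drive_tool([
  {"tx": 0, "ty": 1.07, "tz": 0.69, "twist": 0, "claw": 1.5},
  {"tx": 0, "ty": 0.99, "tz": 0.8, "twist": 0, "claw": 1.5},
  {"tx": 0, "ty": 0.91, "tz": 0.89, "twist": 0, "claw": 1.5},
  {"tx": 0, "ty": 0.82, "tz": 0.98, "twist": 0, "claw": 1.5},
])

```text
time: 25.55
eef_pos: [492.2, -200.0, 102.8]
orientation: [3.135, 0.002, -1.272]
ft_force: [-9.0, 2.8, 8.3]
opening: 24.7
```

Emit:
drive_tool([
  {"tx": 0, "ty": 0.71, "tz": 1.06, "twist": 0, "claw": 1.5},
  {"tx": 0, "ty": 0.6, "tz": 1.1, "twist": 0, "claw": 1.5},
])

```text
time: 25.75
eef_pos: [479.2, -204.0, 80.4]
orientation: [3.134, 0.002, -1.272]
ft_force: [-8.5, 2.0, 5.7]
opening: 24.3
```

```bash
python3 -c "
from h import *
go([500,-200,74],-1.271)
d=snapshot('side');crop(d,250,70,400,230,'s29.png',3.7)
"
```

```text
t 25.75 pos [ 479.2 -204.    80.4] ori [ 3.134e+00  2.000e-03 -1.272e+00] F [-8.5  2.   5.7] open 24.3 q [ 0.56  0.42 -0.34  2.01  0.2   0.75 -1.18]
twist -0.001 | shift before twist [ 0.23 -2.1   0.64] | after twist [ 0.23 -2.1   0.64]
```

View pics/s29.png

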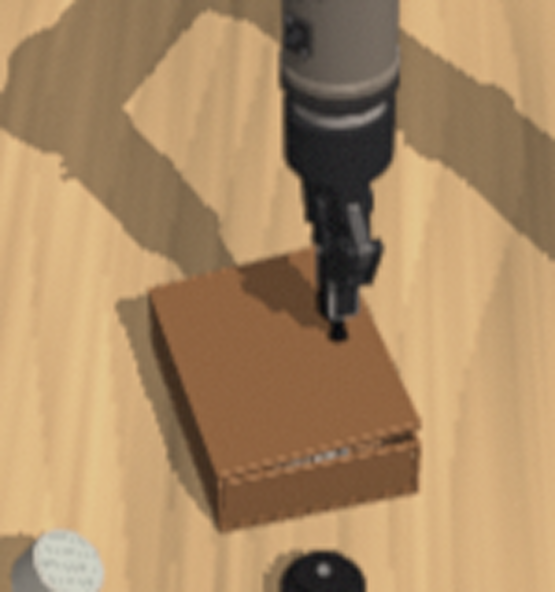

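Nearly shut, with a small gap left at the free edge. Finishing.

Emit:
drive_tool([
  {"tx": 0, "ty": 0.4, "tz": 0.8, "twist": 0, "claw": 1.5},
  {"tx": 0, "ty": 0.1, "tz": 0.4, "twist": 0, "claw": 1.5},
  {"tx": 0, "ty": 0, "tz": 0, "twist": 0, "claw": 1.5},
])

```text
time: 26.1
eef_pos: [475.5, -205.3, 70.4]
orientation: [3.134, 0.002, -1.272]
ft_force: [-13.8, 3.8, 25.4]
opening: 24.4
```

Emit:
drive_tool([
  {"tx": 0, "ty": 0, "tz": 0.3, "twist": 0, "claw": 1.5},
  {"tx": 0, "ty": 0, "tz": 0, "twist": 0, "claw": 1.5},
])

```text
time: 26.3
eef_pos: [475.9, -205.2, 69.4]
orientation: [3.135, 0.0, -1.272]
ft_force: [-19.1, 6.6, 46.1]
opening: 24.6
```

Emit:
drive_tool([
  {"tx": 0, "ty": 0, "tz": -0.3, "twist": 0, "claw": 1.5},
  {"tx": 0, "ty": 0, "tz": 0, "twist": 0, "claw": 6},
  {"tx": 0, "ty": 0, "tz": 0, "twist": 0, "claw": 6},
  {"tx": 0, "ty": 0, "tz": 0, "twist": 0, "claw": 6},
  {"tx": 0, "ty": 0, "tz": -2, "twist": 0, "claw": 6},
])

```text
time: 26.8
eef_pos: [477.8, -204.7, 87.2]
orientation: [3.138, 0.003, -1.271]
ft_force: [0.1, -0.3, 0.4]
opening: 60.3
```

Emit:
drive_tool([
  {"tx": 0, "ty": 0, "tz": -4, "twist": 0, "claw": 6},
  {"tx": 0, "ty": 0, "tz": -4, "twist": 0, "claw": 6},
  {"tx": 4, "ty": 0, "tz": -2, "twist": 0, "claw": 6},
  {"tx": 4, "ty": 0, "tz": 0, "twist": 0, "claw": 6},
  {"tx": 4, "ty": 0, "tz": 0, "twist": 0, "claw": 6},
])

```text
time: 27.3
eef_pos: [515.9, -321.5, 190.3]
orientation: [-3.14, -0.002, -1.271]
ft_force: [1.2, 0.1, 0.0]
opening: 60.0
```

```bash
python3 -c "
from h import *
go([475,-205,74],-1.271)
d=snapshot('side');crop(d,280,110,380,225,'s30.png',5)
t=snapshot('top');cv2.imwrite('pics/t30.png',t['color'][:,:,::-1])
"
```

```text
t 27.3 pos [ 515.9 -321.5  190.3] ori [-3.140e+00 -2.000e-03 -1.271e+00] F [1.2 0.1 0. ] open 60.0 q [ 0.7   0.41 -0.32  1.73  0.14  1.03 -0.94]
twist 0.0 | shift before twist [-12.34   0.47  11.63] | after twist [-12.34   0.47  11.63]
```

View pics/s30.png

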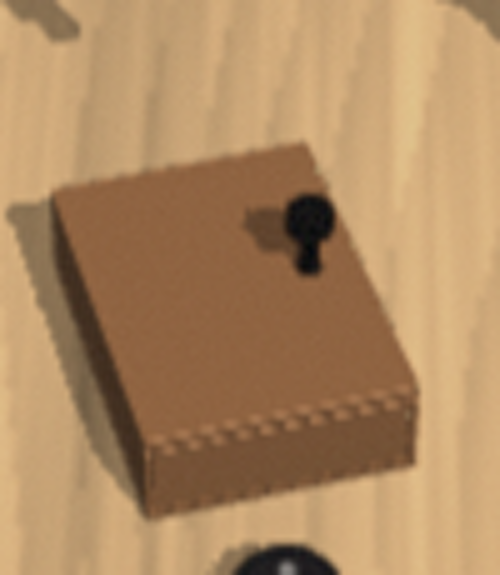

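View pics/t30.png

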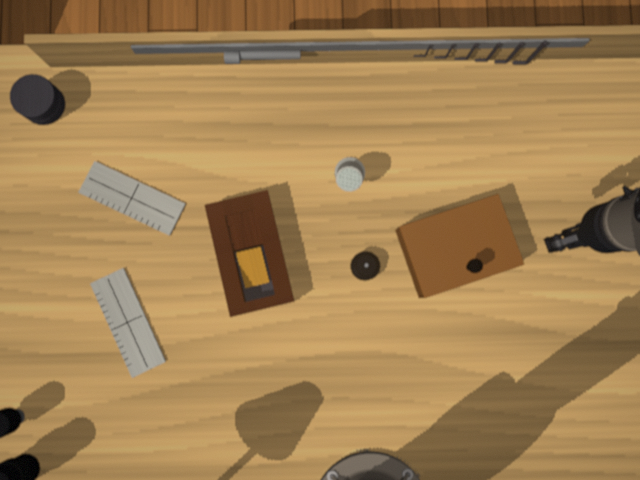

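```bash
python3 -c "
from h import *
d=snapshot('side')
c=np.array([519.5,-190]);x=np.array([.955,.2955]);y=np.array([-.2955,.955])
for th in(0,.06,.12):
  P=[]
  for a,b,yy in((-120,43,0),(-150,8,105),(-150,8,-105),(0,8,105)):
    X=75+a*np.cos(th)+b*np.sin(th);Z=50-a*np.sin(th)+b*np.cos(th);P.append([*(c+X*x+yy*y),Z])
  print(th,proj(d,P).round(1).tolist())
print((np.array([(310,218),(416,385),(304,142),(148,440)])/5+[280,110]-.4).round(1).tolist())
"
```

```text
0 [[342.1, 154.2], [364.6, 187.8], [341.4, 138.2], [309.0, 199.0]]
0.06 [[341.2, 152.3], [364.4, 185.3], [341.2, 135.8], [308.8, 199.0]]
0.12 [[340.1, 150.5], [364.1, 182.9], [340.8, 133.4], [308.6, 199.1]]
[[341.6, 153.2], [362.8, 186.6], [340.4, 138.0], [309.2, 197.6]]
```

```bash
python3 -c "
from plant import *
print(finish_job())"
```

```text
the job is handed in; nothing more can be done
None
```

I handed the job in at about 27 s. The interface gives no verdict, so this rests on my own checks.

**What I did**
- I gripped the knob, opened the lid to about 1.5 rad and left it standing.
- I pressed the plate's end down to the rocker stop: 12 N, with the plate corner where 0.35 rad predicts.
- I gripped the raised end, lifted the plate clear, turned it and lowered it onto the cork bars while still held. I released it under light contact and shut the lid by the knob.

**Last checks**
- **Plate:** before shutting, the side view showed it flat across both bars and lengthways, with its centre about 4 mm from the case centre. With the lid shut it can no longer be seen.
- **Lid:** the knob and lid corners fit an angle of about 0 to 0.03 rad.
- **Bystanders:** the mirror holder and sight cap are at their starting pixels.
- **Gripper:** it is clear of everything and reads about zero force.

**What disagreed**
- The real fingertips are about 20 mm short of the reported TCP. I noticed this at the press and allowed for it from then on.
- My first grip on the knob missed by about 7 mm, so I redid it.
- The fingertips touched a cork bar once while lowering, at about 11 N. I shifted 8 mm and carried on.
- Pressing the lid shut showed 46 N at the wrist. That force went through the fingers on the knob, as far as I can tell.

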